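# Hang the weight from the hanger on the spring stand

## Task

Hook the hanger into the ring of the spring stand, then hook the weight into the hanger's lower loop, so that the two hang as a free chain. Let each one down slowly until the spring carries all of its weight before you let go of it: the spring carriage must never drop, jerk or bounce, or be dragged down to the end of its travel, and no hook may be forced. Leave the other things on the bench alone.

Things in the scene. Friction and masses are not known exactly. Their poses are not given: they have to be found in the camera images.
- stand: Fixed spring stand: grey base plate 115x120x14 mm with an upright aluminium tube (28 mm wide, top at z=247 mm). Origin on the bench vertically below the ring; z up; the tube stands 95 mm from the origin along +x, so -x is the open side from which the ring is reached. Its yaw varies.
- carriage (a joint): Sprung carriage of the stand (a rod out of the tube, a block, and an arm that carries the ring): slide travel in m, 0 = unloaded, at its upper stop, grows as it sinks, end stop at 0.105. Spring 100 N/m after 0.3 N of preload, lightly damped (0.8 Ns/m): a load of F newtons makes it sink (F-0.3)/100 m. Released with a load not yet balanced it jumps; it should not move faster than 0.07 m/s, nor sink beyond 0.098.
- ring_seat (a point): Middle of the bottom bar of the ring on the carriage (moves with the carriage; 310 mm above the bench when unloaded; axes as the stand). The ring is a closed upright loop of 6 mm round steel bar in the stand's yz plane, open along the stand's x: 38 mm wide and 42 mm high inside at its middle, its bottom a shallow V that centres a hook. Its arm leaves backward (+x) from 64 mm above this point.
- hanger: Loose steel hanger, 126 mm high, of 6 mm round bar; mass unknown, from 0.09 to 0.30 kg. Stands upright on two feet (36 mm along x, 8 mm wide, at y=+-26 mm). Origin: underside centre; z up; +x: the way its top hook's tip points; balanced about its middle. From the bottom: feet, closed lower loop in the yz plane, a crossbar along y (axis 74 mm high, 184 mm over its two grip lugs), stem, top hook.
- hanger_hook (a point): Hanger's hook seat: the point in its top hook (117 mm above the origin) where the centre of a carrying 6 mm bar lies when seated. The hook lies in the xz plane: its arc reaches 9 mm above this point, its tip is 11 mm ahead (+x, 14 mm with the bar) and turned down, ending 16 mm below this point, so that a bar has to pass under the tip, its centre 19 mm or more below this point; the back of the hook is at x=-11 mm.
- hanger_loop (a point): Middle of the bottom bar of the hanger's lower loop, 12 mm above the hanger's origin: 6 mm bar, shallow V; the loop is open along x, 46 mm wide, 42 mm high inside at its middle.
- lug_left (a point): Centre of the hanger's grey plastic grip lug at the +y end of its crossbar: 8 mm (x) by 34 mm (y) by 30 mm (z), at (0, 75, 80) mm in the hanger's frame. Pinch it across x, from above; either lug will do.
- lug_right (a point): Centre of the hanger's grey plastic grip lug at the -y end of its crossbar: 8 mm (x) by 34 mm (y) by 30 mm (z), at (0, -75, 80) mm in the hanger's frame. Pinch it across x, from above; either lug will do.
- weight: Loose steel weight: cylinder 44 mm in diameter and 30 mm high with a stem and hook on top, 100 mm high in all; mass unknown from 0.12 to 0.54 kg. Origin: underside centre (below the hook); z up; +x: the way the hook's tip points. Grip tab to -x.
- weight_hook (a point): Weight's hook seat, 91 mm above its origin; the hook is the same as the hanger's (arc 9 mm above this point, downturned tip 11 mm ahead, ending 16 mm below).
- weight_tab (a point): Centre of the weight's grey plastic grip tab, which sticks out in front of it on a short bar: 34 mm (x) by 8 mm (y) by 30 mm (z), at (-66, 0, 61) mm in the weight's frame. Pinch it across y, from straight above or tilted a little toward the hook; it keeps a gripper in front of the hanging hanger.
- vial_4: Bystander: vial with black cap, 33 mm wide, 70 mm high; origin underside centre.
- beaker_1: Bystander: small beaker, 42 mm wide, 48 mm high; origin underside centre.
- timer: Bystander: flat white timer, 62x62x19 mm; origin underside centre.
- stirbar_case: Bystander: small white case, 30x46x12 mm; origin underside centre.
- immersion_oil: Bystander: small bottle with black cap, 25 mm wide, 62 mm high; origin underside centre.
Things that resemble listed ones, but are neither listed nor needed, are in the scene too. Leave any brown look-alike of the weight alone.

How it is judged:
On the way, in this order (a step that is already met when the one before it is completed fails the run):
1. the hanger hangs free by its hook in the ring, let go (distance between hanger_hook and ring_seat below 0.008 m and value of joint carriage above 0.003 m and angle between hanger's own z axis and vertical below 0.3 rad and contact force between the fingers and hanger below 0.05 N), for 0.2 s.
2. the weight hangs free by its hook in the hanger's lower loop, let go (distance between hanger_hook and ring_seat below 0.008 m and distance between weight_hook and hanger_loop below 0.008 m and angle between weight's own z axis and vertical below 0.3 rad and contact force between the fingers and weight below 0.05 N), for 0.2 s.
At the end, for the whole second after the job is handed in: The hanger's hook seat is within 8 mm of the ring's bottom bar and the weight's hook seat within 8 mm of the hanger's lower bar, both within 0.25 rad of upright, the weight clear of the bench, the carriage sunk by more than 12 mm, both let go and slower than 0.08 m/s (distance between hanger_hook and ring_seat below 0.008 m and distance between weight_hook and hanger_loop below 0.008 m and angle between each of hanger, weight's own z axis and vertical below 0.25 rad and height (world z) of weight above 0.008 m and value of joint carriage above 0.012 m and contact force between the fingers and hanger below 0.05 N and contact force between the fingers and weight below 0.05 N and linear speed of each of weight, hanger below 0.08 m/s); the robot touches nothing.
It fails at once if the hanger is forced against the stand, or the weight against the hanger (over 15 N) (contact force between hanger and stand above 15 N or contact force between weight and hanger above 15 N).
It fails at once if the spring carriage drops or is jerked down (faster than 0.07 m/s) (velocity of joint carriage above 0.07 m/s).
It fails at once if the spring carriage bounces up (faster than 0.07 m/s) (velocity of joint carriage below -0.07 m/s).
It fails at once if the carriage is dragged to the end of its travel (beyond 98 mm) (value of joint carriage above 0.098 m).
It fails at once if a bystander is disturbed (moved more than 25 mm) (distance of any of vial_4, beaker_1, timer, stirbar_case, immersion_oil from where it was at the start of the episode above 0.025 m).
It also fails if it takes over 72 s, if anything falls off the work surface, if the arm or the gripper's body presses on something with over 40 N, if the wrist force passes 120 N, or if a joint passes its speed limit or range.

## Robot

A 7-joint arm with a two-finger parallel gripper is mounted at the origin on a cart in front of the work surface, level with it; the furniture and walls round the work are solid. World frame = base frame: x ahead of the robot, y to its left, z up, the work surface at z = 0. Lengths are in m, angles in rad, forces in N, time in s.
With the tool pointing down it reaches from about 0.375 to 0.925 m from the base axis. Payload 3.1 kg.
Tool frame: the origin (TCP) lies at the very end of the fingers, on their centre line; the grasp point (between the pads) lies ctrl.grasp_offset behind it (ctrl.grasp_offset is the distance from the TCP to the grasp point, in m); z points along the fingers, y is the line along which they close (so a half turn about z gives the same grasp; the last joint's range is limited). The gripper opens to 85 mm and grips with 20 to 120 N. Pads are 22 mm wide; open, the fingers measure 114 mm over their backs; the gripper's body (76 mm by 85 mm) begins 54 mm behind the grasp point. The pads swing forward as they close: fully open they stand 13 mm farther back than shut.
Start: joints at [-1.372, 0.383, 0.044, 1.598, -0.018, 1.161, -0.05], TCP at [0.19, 0.622, 0.231] pointing down, gripper open.
Joint ranges: [-2.61, 2.61], [-0.41, 2.15], [-1.48, 1.57], [0, 2.5], [-1.57, 4.71], [0.05, 1.97], [-2.85, 2.85]. Speed limits (rad/s): [2.79, 2.79, 3.14, 3.14, 3.14, 3.14, 3.14].

## Interface

Orientations are given as a 3x3 rotation matrix whose columns are the frame's x, y, z axes.
In Python, from workcell import ctrl, capture, camera_params, ticket gives the robot as it stands.
- The arm moves only by the tool send_rows, never from a script. Its argument "targets" is a list of rows, each a list of 3 entries, a list of its own where there are three numbers: the opening, from 0 (shut) to 1 (fully open), then the shift along the tool's x, y, z in m, then the turn about the tool's z in rad. A call has 1 to 5 rows; each row shifts and turns the commanded pose from where the row before left it, along the tool's axes as they then stand; what a row does not reach is not made up. A row lasts 1/12 s, in which the tool goes at most 41.7 mm and 7.16 degrees, less where a joint would pass 70% of its speed; a pose out of reach is approached as far as the arm can. A call with a gripper value outside its range is refused whole. The fingers move at their own pace and stop on an object; "squeeze" is the grip in N (left out, the last holds). Time passes only in rows, so rows that do not move let the fingers close. It gives the time, the measured TCP pose, the force, the opening and the grip force at its end, in the units of the state.
- ctrl.get_state(): the state, without advancing time (a new reading comes with each control period).
- capture(name): name is "side" or "top" or "wrist"; returns the picture (384x512x3 uint8, blue, green, red); there is no depth.
- camera_params(name): a dict with "fovy" (degrees; the focal length in pixels is half the picture's height over the tangent of half this angle, whatever the lens; pixels are square), "cx", "cy" (the principal point, pixels), "k1" (the pictures are not rectified: a ray, as slopes to the right and down, at radius r is drawn at 1 + k1 r^2 times it, then the intrinsics apply), "extrinsics" (4x4, takes a point from world to camera coordinates). Camera axes: x right, y down, z forward; pixel columns grow to the right and rows downward; lengths in m; the calibration is good to about 2 mm. A picture is of the moment at which its call begins: read the wrist's pose just before it. camera_params takes no time and is no camera call; for the wrist camera it gives the pose at the moment of the call.
- ticket.finish_job(): hands the job in; it is judged then, once.
The state is a dict: "clock": time; "joint_positions": joint angles; "qvel": joint speeds; "tau": joint torques, N m; "ee_pos": TCP position; "eef_rot": TCP orientation; "ft_force": force on the tool from outside, world axes, zero at the start; "wrist_torque": the same for the moment, N m; "gripper_width": opening from 0.0 (shut) to 1.0 (fully open); "grasp_force": force on a finger pad.
Only numpy, scipy, OpenCV 4.12 (cv2) and the standard library are available. Lean on these libraries where they do the work, as an engineer would, in place of code of your own. Each camera call takes 0.05 s, during which the arm holds its last target. There are 200 camera calls.

## Working session

There is one attempt and no reset: what is moved stays moved. The work goes in short steps, Python scripts to look and compute and a tool call to move; the robot and the scene stay as the last step left them, time stands still between calls to the robot, and variables do not carry over. Pictures are saved under pics/ and viewed, at most 10 in all, crops included, and the job is handed in when it is done.

Besides the shell and the picture viewer there is one more tool, called after "Emit:" as name(argument=value, ...), one argument or row to a line, values as JSON. send_rows: Moves the arm, as the interface text tells. Its arguments: {"type":"object","properties":{"targets":{"type":"array"},"squeeze":{"type":"number"}},"required":["targets"]}

```bash
ls; mkdir -p pics; cat > h.py <<'E'
import numpy as np, cv2
from workcell import ctrl, capture, camera_params, ticket
def K(p):
    f=192/np.tan(np.radians(p["fovy"])/2); return f,p["cx"],p["cy"],p["k1"],np.array(p["extrinsics"])
def proj(p,X):
    f,cx,cy,k,E=K(p); c=E[:3,:3]@np.array(X,float)+E[:3,3]; s=c[:2]/c[2]; s=s*(1+k*(s@s)); return np.array([cx,cy])+f*s
def ray(p,uv):
    f,cx,cy,k,E=K(p); d=(np.array(uv,float)-[cx,cy])/f; s=d.copy()
    for _ in range(20): s=d/(1+k*(s@s))
    R=E[:3,:3]; return -R.T@E[:3,3], R.T@np.append(s,1)
def atz(p,uv,z):
    o,d=ray(p,uv); return o+d*(z-o[2])/d[2]
def tri(obs):
    A=np.zeros((3,3));b=np.zeros(3)
    for p,uv in obs:
        o,d=ray(p,uv); d=d/np.linalg.norm(d); M=np.eye(3)-np.outer(d,d); A+=M;b+=M@o
    return np.linalg.solve(A,b)
E
python3 - <<'E'
from h import *
import json
s=ctrl.get_state(); print({k:np.round(v,3).tolist() for k,v in s.items()}, ctrl.grasp_offset)
P={}
for n in ("side","top","wrist"):
    p=camera_params(n); im=capture(n); cv2.imwrite(f"pics/{n}0.png",im)
    P[n]={k:(np.array(v).tolist()) for k,v in p.items()}
    f,cx,cy,k,E=K(p); print(n,f,cx,cy,k,np.round(-E[:3,:3].T@E[:3,3],3),np.round(E[2,:3],3))
json.dump(P,open("P0.json","w"))
a=cv2.imread("pics/side0.png");b=cv2.imread("pics/top0.png")
cv2.imwrite("pics/top0b.png",cv2.resize(b,(800,600),interpolation=cv2.INTER_CUBIC))
cv2.imwrite("pics/side0b.png",cv2.resize(a,(800,600),interpolation=cv2.INTER_CUBIC))
E
```

```text
pics
{'clock': 0.0, 'joint_positions': [-1.372, 0.384, 0.044, 1.6, -0.018, 1.161, -0.05], 'qvel': [-0.001, 0.001, 0.001, -0.001, -0.0, 0.001, 0.001], 'tau': [0.0, -43.347, 1.025, -24.951, 0.011, 0.012, -0.0], 'ee_pos': [0.19, 0.621, 0.23], 'eef_rot': [[-0.956, 0.292, -0.001], [0.292, 0.956, -0.003], [-0.0, -0.003, -1.0]], 'ft_force': [0.05, -0.628, 0.716], 'wrist_torque': [0.047, -0.007, 0.059], 'grasp_force': 0.0, 'gripper_width': 1.003} 0.0187
side 461.1434256468923 250.72627063880395 200.4100553736678 -0.006839845193640789 [0.577 1.039 1.039] [ 0.005 -0.783 -0.622]
top 380.0840554146545 258.5454835209111 185.99171951396295 -0.0717847741789183 [ 0.408 -0.01   1.372] [ 0.151 -0.018 -0.988]
wrist 273.819477557566 255.92059172805378 190.83548601103308 -0.016949584728544267 [0.125 0.642 0.372] [ 0.258 -0.081 -0.963]
```

View pics/top0b.png

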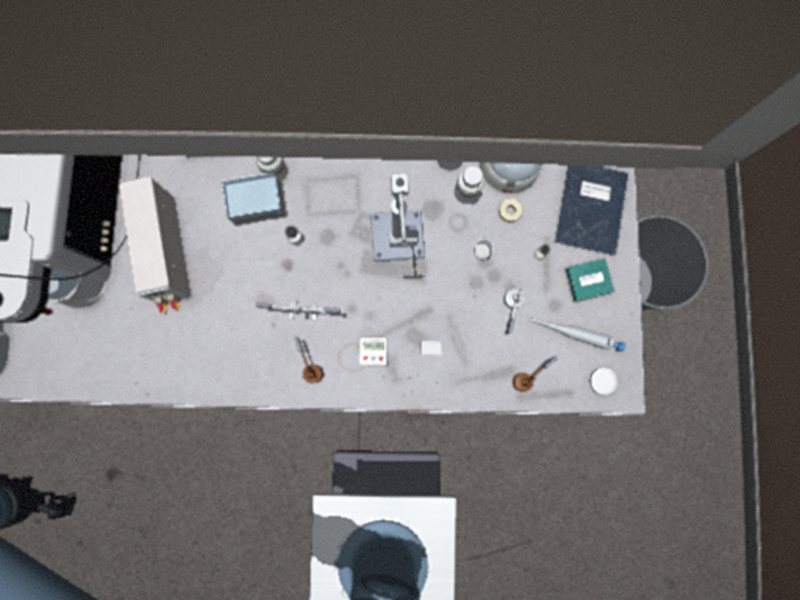

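View pics/side0b.png

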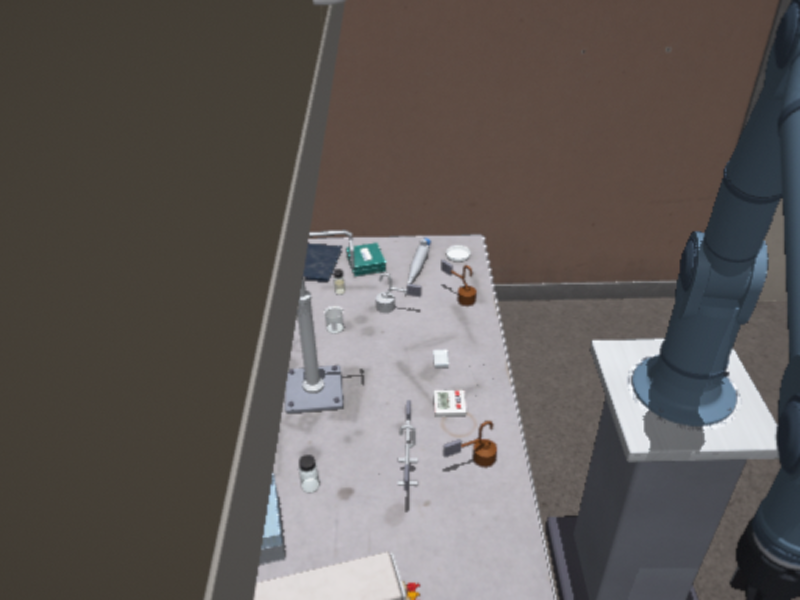

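```bash
python3 - <<'E'
from h import *
b=cv2.imread("pics/top0.png");a=cv2.imread("pics/side0.png")
def c(im,x,y,w,h,s): return cv2.resize(im[y:y+h,x:x+w],(w*s,h*s),interpolation=cv2.INTER_CUBIC)
# canvas 800x600 : stand(50x50)x6... 
o=np.zeros((600,800,3),np.uint8)
o[0:300,0:400]=c(b,230,130,50,0,8) if 0 else c(b,225,110,50,75,8)[:300*2:2,:] if 0 else 0
s=c(b,230,108,50,75,8); o[:600,:400]=s            # stand 8x, origin (230,108)
h=c(b,158,180,66,30,6); o[:180,402:798]=h          # hanger 6x origin (158,180)
w=c(b,310,178,40,40,6); o[184:424,402:642]=w       # weight 6x origin (310,178)
g=c(a,235,172,40,29,6); o[426:600,402:642]=g       # side weight 6x origin (235,172)
k=c(a,248,255,25,70,5); o[184:534,650:775]=k       # side hanger 5x origin(248,255)
cv2.imwrite("pics/c1.png",o)
E
```

```text
(no output)
```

View pics/c1.png

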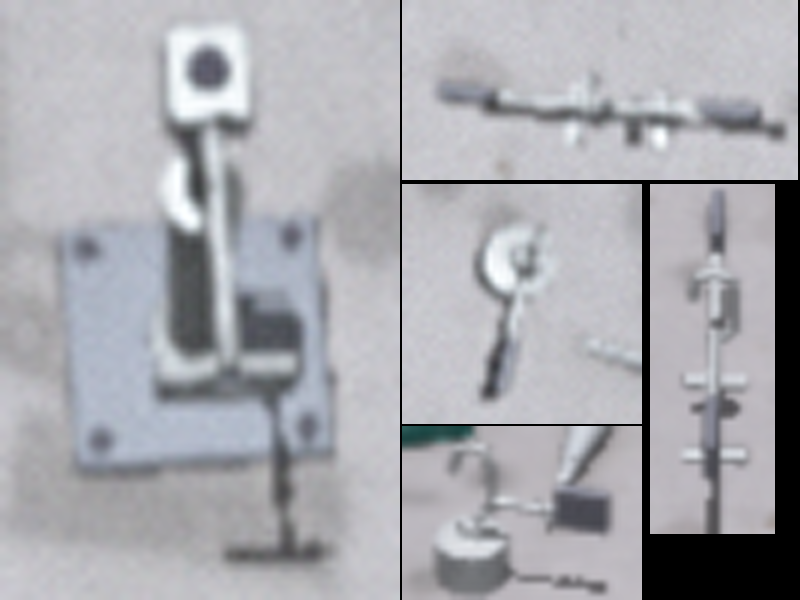

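```bash
python3 - <<'E'
from h import *
import json
P=json.load(open("P0.json")); t=P["top"]; s=P["side"]
T=lambda x,y:(230+x/8-.5+.06,108+y/8-.44)
H=lambda x,y:(158+(x-402)/6-.42,180+y/6-.42)
W=lambda x,y:(310+(x-402)/6-.42,178+(y-184)/6-.42)
SW=lambda x,y:(235+(x-402)/6-.42,172+(y-426)/6-.42)
SH=lambda x,y:(248+(x-650)/5-.4,255+(y-184)/5-.4)
r=lambda v:np.round(v,4)
print("plate",[r(atz(t,T(*q),.014)) for q in((62,228),(318,215),(335,455),(80,470))])
print("ring",[r(atz(t,T(*q),z)) for q in((157,370),(301,362)) for z in(.315,.335,.358)])
print("arm",[r(atz(t,T(*q),.377)) for q in((232,350),(208,125))])
print("block",[r(atz(t,T(*q),.385)) for q in((168,30),(245,30),(248,120),(170,120))])
print("lugs",[r(atz(t,H(*q),.09)) for q in((468,93),(728,110))])
print("side lugs",[r(atz(s,SH(*q),.08)) for q in((717,214),(711,420))])
print("lug tri",r(tri([(t,H(468,93)),(s,SH(711,420))])),r(tri([(t,H(728,110)),(s,SH(717,214))])))
print("feet", [r(atz(s,SH(*q),.004)) for q in((683,380),(747,380),(683,455),(747,455))])
print("w body top",r(atz(t,W(516,262),.03)),r(atz(s,SW(472,535),.03)))
print("w tab tri",r(tri([(t,W(507,360)),(s,SW(582,505))])), r(atz(s,SW(582,505),.061)))
print("hook top side", r(atz(s,SW(468,447),.1)))
E
```

```text
plate [array([0.8005, 0.0465, 0.014 ]), array([ 0.8095, -0.0715,  0.014 ]), array([ 0.6964, -0.0808,  0.014 ]), array([0.6868, 0.0352, 0.014 ])]
ring [array([ 0.662 , -0.0013,  0.315 ]), array([ 0.6572, -0.0014,  0.335 ]), array([ 0.6517, -0.0016,  0.358 ]), array([ 0.6662, -0.0526,  0.315 ]), array([ 0.6613, -0.0518,  0.335 ]), array([ 0.6557, -0.0508,  0.358 ])]
arm [array([ 0.6546, -0.0268,  0.377 ]), array([ 0.7331, -0.0172,  0.377 ])]
block [array([ 0.7637, -0.0029,  0.385 ]), array([ 0.7644, -0.029 ,  0.385 ]), array([ 0.7326, -0.0306,  0.385 ]), array([ 0.7319, -0.0043,  0.385 ])]
lugs [array([0.5664, 0.2712, 0.09  ]), array([0.5599, 0.1236, 0.09  ])]
side lugs [array([0.558, 0.11 , 0.08 ]), array([0.5651, 0.2588, 0.08  ])]
lug tri [0.5656 0.2703 0.0942] [0.5589 0.1232 0.0938]
feet [array([0.5795, 0.1677, 0.004 ]), array([0.5427, 0.1686, 0.004 ]), array([0.5803, 0.2212, 0.004 ]), array([0.5447, 0.2221, 0.004 ])]
w body top [ 0.6022 -0.2866  0.03  ] [ 0.6012 -0.2942  0.03  ]
w tab tri [ 0.5374 -0.2729  0.0671] [ 0.5352 -0.2805  0.061 ]
hook top side [ 0.6018 -0.2873  0.1   ]
```

```bash
python3 - <<'E'
from h import *
import json
P=json.load(open("P0.json")); t=P["top"]; s=P["side"]
for d in (1,-1):
  for n,x,z in(("seat",0,.117),("top",0,.126),("tip",.011,.101),("tiptop",.011,.117),("back",-.008,.117),("stem",0,.08)):
    X=(.562+d*x,.196+0*x,z); u=proj(s,X); v=proj(t,X)
    print(d,n,np.round([650+(u[0]+.4-248)*5,184+(u[1]+.4-255)*5]),np.round([402+(v[0]+.42-158)*6,(v[1]+.42-180)*6]))
E
```

```text
1 seat [713. 282.] [593.  98.]
1 top [713. 270.] [590.  96.]
1 tip [693. 303.] [598.  82.]
1 tiptop [693. 282.] [593.  78.]
1 back [728. 282.] [592. 112.]
1 stem [714. 328.] [603. 106.]
-1 seat [713. 282.] [593.  98.]
-1 top [713. 270.] [590.  96.]
-1 tip [734. 302.] [596. 121.]
-1 tiptop [734. 282.] [592. 117.]
-1 back [699. 282.] [593.  83.]
-1 stem [714. 328.] [603. 106.]
```

Emit:
send_rows(
  targets=[
    [1,[0,0,-0.02],0],
    [1,[-0.04,0,0],0],
    [1,[-0.04,0,0],0],
    [1,[-0.04,0,0],0],
    [1,[-0.04,0,0],0],
  ],
)

```text
clock: 0.57
ee_pos: [0.3443, 0.5741, 0.2511]
eef_rot: [[-0.957, 0.291, -0.0], [0.291, 0.957, -0.0], [-0.0, -0.0, -1.0]]
ft_force: [-0.7, 0.3, 0.7]
gripper_width: 0.999
grasp_force: 0.0
```

Emit:
send_rows(
  targets=[
    [1,[-0.03,-0.0226,0],0],
    [1,[-0.03,-0.0226,0],0],
    [1,[-0.03,-0.0226,0],0],
    [1,[-0.03,-0.0226,0],0],
    [1,[-0.03,-0.0226,0],0],
  ],
)

```text
clock: 0.98
ee_pos: [0.4541, 0.421, 0.2508]
eef_rot: [[-0.956, 0.292, -0.001], [0.292, 0.956, -0.001], [0.0, -0.001, -1.0]]
ft_force: [1.4, 0.7, -0.3]
gripper_width: 1.002
grasp_force: 0.0
```

Emit:
send_rows(
  targets=[
    [1,[-0.03,-0.0226,0],0],
    [1,[-0.03,-0.0226,0],0],
    [1,[-0.03,-0.0226,0],0],
    [1,[-0.03,-0.0226,0],0],
    [1,[-0.03,-0.0226,0],0],
  ],
)

```text
clock: 1.4
ee_pos: [0.5644, 0.2692, 0.2509]
eef_rot: [[-0.956, 0.292, -0.001], [0.292, 0.956, -0.0], [0.001, -0.0, -1.0]]
ft_force: [-0.2, 0.9, 0.3]
gripper_width: 1.0
grasp_force: 0.0
```

Emit:
send_rows(
  targets=[
    [1,[0,0,0],0.12],
    [1,[0,0,0],0.12],
    [1,[0,0,0],0.12],
    [1,[0,0,0],0.12],
    [1,[0,0,0],0.12],
  ],
)

```text
clock: 1.82
ee_pos: [0.5636, 0.2707, 0.2507]
eef_rot: [[-0.619, 0.785, -0.001], [0.785, 0.619, -0.0], [0.0, -0.001, -1.0]]
ft_force: [-0.6, 0.3, -0.7]
gripper_width: 1.001
grasp_force: 0.0
```

Emit:
send_rows(
  targets=[
    [1,[0,0,0],0.12],
    [1,[0,0,0],0.12],
    [1,[0,0,0],0.12],
    [1,[0,0,0],0.12],
    [1,[0,0,0],0.12],
  ],
)

```text
clock: 2.23
ee_pos: [0.5635, 0.2709, 0.2507]
eef_rot: [[-0.068, 0.998, -0.001], [0.998, 0.068, -0.0], [-0.0, -0.001, -1.0]]
ft_force: [0.3, 0.3, -0.2]
gripper_width: 1.0
grasp_force: 0.0
```

Emit:
send_rows(
  targets=[
    [1,[0,0,0],0.12],
    [1,[0,0,0],0],
  ],
)

```text
clock: 2.4
ee_pos: [0.5635, 0.271, 0.2507]
eef_rot: [[0.048, 0.999, -0.001], [0.999, -0.048, -0.001], [-0.001, -0.001, -1.0]]
ft_force: [0.6, -0.1, -0.5]
gripper_width: 0.998
grasp_force: 0.0
```

```bash
python3 - <<'E'
from h import *
import json
s=ctrl.get_state(); print(s["clock"],np.round(s["ee_pos"],4),np.round(s["eef_rot"],3).tolist(),np.round(s["joint_positions"],2))
p=camera_params("wrist"); im=capture("wrist")
json.dump({k:np.array(v).tolist() for k,v in p.items()},open("W1.json","w"))
cv2.imwrite("pics/w1.png",im); cv2.imwrite("pics/w1b.png",cv2.resize(im,(800,600),interpolation=cv2.INTER_CUBIC))
E
```

```text
2.4 [0.5635 0.271  0.2507] [[0.048, 0.999, -0.001], [0.999, -0.048, -0.001], [-0.001, -0.001, -1.0]] [-0.9   0.34  0.48  1.66 -0.17  1.18 -0.43]
```

View pics/w1b.png

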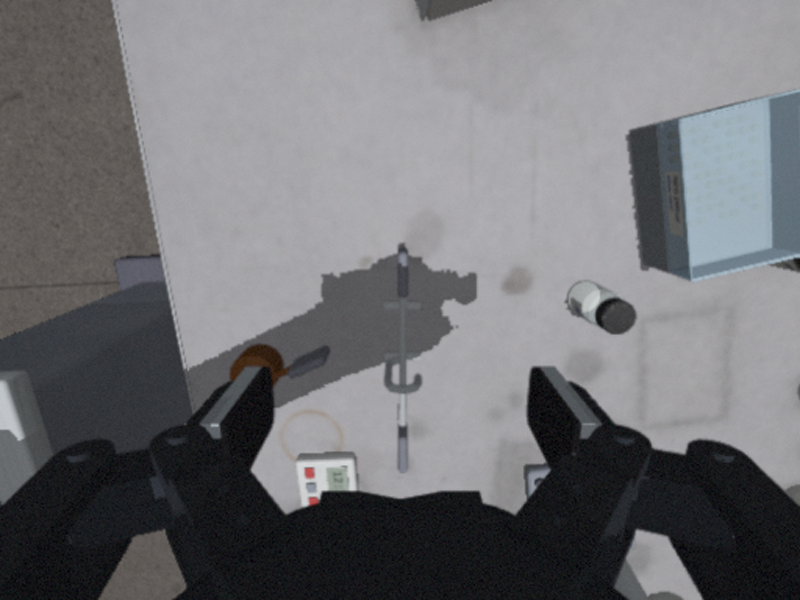

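```bash
python3 - <<'E'
from h import *
import json
p=json.load(open("W1.json"))
for u,v,z in ((403,255,.095),(403,295,.095),(404,272,.088),(403,448,.088),(403,308,.02),(403,425,.095),(403,470,.095)):
  print(np.round(atz(p,(u/1.5625-.2,v/1.5625-.2),z),4))
E
```

```text
[0.5664 0.2879 0.095 ]
[0.5651 0.2588 0.095 ]
[0.5666 0.2742 0.088 ]
[0.5591 0.1265 0.088 ]
[0.564  0.2261 0.02  ]
[0.5602 0.1524 0.095 ]
[0.5583 0.1106 0.095 ]
```

Emit:
send_rows(
  targets=[
    [1,[0.001,0.0025,0.036],0],
    [1,[0,0,0.036],0],
    [1,[0,0,0.036],0],
    [1,[0,0,0.036],0],
    [1,[0,0,0.036],0],
  ],
)

```text
clock: 2.87
ee_pos: [0.5662, 0.2721, 0.0698]
eef_rot: [[0.042, 0.999, 0.0], [0.999, -0.042, 0.001], [0.001, 0.0, -1.0]]
ft_force: [0.2, 0.2, 0.2]
gripper_width: 0.999
grasp_force: 0.0
```

Emit:
send_rows(
  targets=[
    [1,[0,0,0.0095],0],
    [0.5,[0,0,0],0],
    [0.3,[0,0,0],0],
    [0.0,[0,0,0],0],
    [0.0,[0,0,0],0],
  ],
  squeeze=80,
)

```text
clock: 3.28
ee_pos: [0.5689, 0.2729, 0.0649]
eef_rot: [[0.046, 0.999, 0.005], [0.999, -0.046, 0.003], [0.003, 0.005, -1.0]]
ft_force: [0.8, 0.6, 0.2]
gripper_width: 0.454
grasp_force: 0.0
```

Emit:
send_rows(
  targets=[
    [0,[0,0,0],0],
    [0,[0,0,0],0],
    [0,[0,0,0],0],
    [0,[0,0,0],0],
    [0,[0,0,0],0],
  ],
)

```text
clock: 3.7
ee_pos: [0.5668, 0.2725, 0.0633]
eef_rot: [[0.046, 0.999, 0.0], [0.999, -0.046, 0.001], [0.001, 0.0, -1.0]]
ft_force: [-1.3, -0.0, 5.7]
gripper_width: 0.079
grasp_force: 78.2
```

Emit:
send_rows(
  targets=[
    [0,[0,0,-0.005],0],
    [0,[0,0,-0.01],0],
    [0,[0,0,-0.02],0],
    [0,[0,0,-0.025],0],
    [0,[0,0,-0.025],0],
  ],
  squeeze=110,
)

```text
clock: 4.12
ee_pos: [0.5654, 0.2712, 0.1468]
eef_rot: [[0.046, 0.999, -0.002], [0.999, -0.046, -0.001], [-0.002, -0.002, -1.0]]
ft_force: [0.1, 1.4, -3.2]
gripper_width: 0.074
grasp_force: 107.3
```

Emit:
send_rows(
  targets=[
    [0,[0,0,-0.03],0],
    [0,[0,0,-0.03],0],
    [0,[0,0,-0.03],0],
    [0,[0,0,-0.03],-0.06],
    [0,[0,0,-0.015],-0.07],
  ],
)

```text
clock: 4.53
ee_pos: [0.568, 0.272, 0.2865]
eef_rot: [[-0.086, 0.996, 0.005], [0.996, 0.086, 0.003], [0.003, 0.006, -1.0]]
ft_force: [0.8, -0.9, -2.0]
gripper_width: 0.071
grasp_force: 107.6
```

Emit:
send_rows(
  targets=[
    [0,[0,0,0],0],
    [0,[0,0,0],0],
    [0,[0,0,0],0],
  ],
)

```text
clock: 4.78
ee_pos: [0.565, 0.2713, 0.2797]
eef_rot: [[-0.082, 0.997, -0.003], [0.997, 0.082, -0.002], [-0.001, -0.004, -1.0]]
ft_force: [-0.4, -0.6, -3.1]
gripper_width: 0.071
grasp_force: 107.6
```

```bash
python3 - <<'E'
from h import *
import json
s=ctrl.get_state(); print(s["clock"],np.round(s["ee_pos"],4),np.round(s["eef_rot"],3).tolist(),np.round(s["ft_force"],2),np.round(s["wrist_torque"],2),np.round(s["joint_positions"],2))
D={}
o=np.zeros((600,800,3),np.uint8)
for n in("wrist","side","top"):
  p=camera_params(n); im=capture(n); D[n]={k:np.array(v).tolist() for k,v in p.items()}
  cv2.imwrite(f"pics/{n}2.png",im)
  if n=="wrist": o[:384,:512]=im
  if n=="side": o[:384,512:800]=cv2.resize(im[195:339,190:298],(288,384),interpolation=cv2.INTER_CUBIC)
  if n=="top": o[386:600,:480]=cv2.resize(im[110:217,100:340],(480,214),interpolation=cv2.INTER_CUBIC)
json.dump(D,open("D2.json","w"))
cv2.imwrite("pics/c2.png",o)
E
```

```text
4.7833 [0.565  0.2713 0.2797] [[-0.082, 0.997, -0.003], [0.997, 0.082, -0.002], [-0.001, -0.004, -1.0]] [-0.39 -0.62 -3.11] [0.23 0.03 0.03] [-0.89  0.32  0.47  1.62 -0.15  1.24 -0.31]
```

View pics/c2.png

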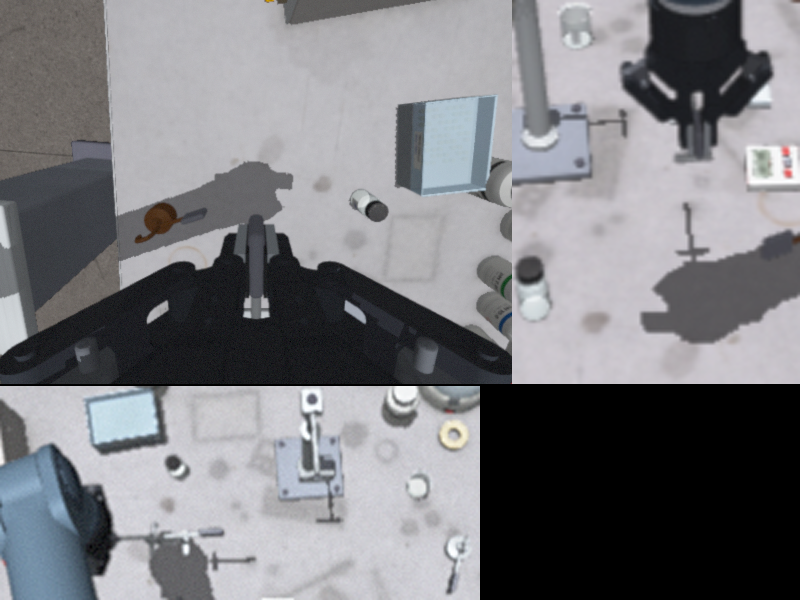

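Emit:
send_rows(
  targets=[
    [0,[-0.015,0.005,-0.0035],0],
    [0,[-0.03,0.005,0],0],
    [0,[-0.03,0.005,0],0],
    [0,[-0.03,0,0],0],
    [0,[-0.03,0,0],0],
  ],
)

```text
clock: 5.35
ee_pos: [0.5922, 0.137, 0.2836]
eef_rot: [[-0.084, 0.996, -0.002], [0.997, 0.084, -0.002], [-0.001, -0.003, -1.0]]
ft_force: [-1.2, 0.2, -2.1]
gripper_width: 0.074
grasp_force: 107.4
```

Emit:
send_rows(
  targets=[
    [0,[-0.03,0,0],0],
    [0,[-0.03,0,0],0],
    [0,[-0.02,0,0],0],
    [0,[-0.0137,0,0],0],
    [0,[0,0,0],0],
  ],
)

```text
clock: 5.77
ee_pos: [0.6001, 0.0399, 0.2844]
eef_rot: [[-0.076, 0.997, -0.002], [0.997, 0.076, -0.003], [-0.003, -0.002, -1.0]]
ft_force: [-0.3, -1.7, -2.2]
gripper_width: 0.078
grasp_force: 107.4
```

Emit:
send_rows(
  targets=[
    [0,[0,0,0],0],
    [0,[0,0,0],0],
    [0,[0,0,0],0],
  ],
)

```text
clock: 6.02
ee_pos: [0.6004, 0.0486, 0.2848]
eef_rot: [[-0.088, 0.996, -0.001], [0.996, 0.088, 0.001], [0.001, -0.001, -1.0]]
ft_force: [-0.2, 0.0, -2.4]
gripper_width: 0.071
grasp_force: 107.4
```

```bash
python3 - <<'E'
from h import *
import json
s=ctrl.get_state(); print(s["clock"],np.round(s["ee_pos"],4),np.round(s["eef_rot"],3).tolist(),np.round(s["ft_force"],2),np.round(s["wrist_torque"],2),np.round(s["joint_positions"],2))
D={}
o=np.zeros((600,800,3),np.uint8)
for n in("wrist","side","top"):
  p=camera_params(n); im=capture(n); D[n]={k:np.array(v).tolist() for k,v in p.items()}
  cv2.imwrite(f"pics/{n}3.png",im)
  print(n,proj(p,(.655,-.026,.31)),proj(p,(.605,-.03,.337)))
  if n=="wrist": o[:300,:400]=cv2.resize(im,(400,300),interpolation=cv2.INTER_AREA)
  if n=="side": o[:300,400:800]=cv2.resize(im[120:270,150:350],(400,300),interpolation=cv2.INTER_CUBIC)
  if n=="top": o[302:598,:600]=cv2.resize(im[120:194,180:330],(600,296),interpolation=cv2.INTER_CUBIC)
json.dump(D,open("D3.json","w"))
cv2.imwrite("pics/c3.png",o)
E
```

```text
6.0167 [0.6004 0.0486 0.2848] [[-0.088, 0.996, -0.001], [0.996, 0.088, 0.001], [0.001, -0.001, -1.0]] [-0.2   0.04 -2.39] [ 0.21  0.02 -0.05] [-0.62  0.28  0.57  1.68 -0.16  1.23  0.07]
wrist [340.06819274 388.19581803] [249.96640688 442.46006036]
side [224.58073059 168.21736051] [242.19567999 158.94560792]
top [257.77779171 156.81249793] [259.07309833 172.25571193]
```

View pics/c3.png

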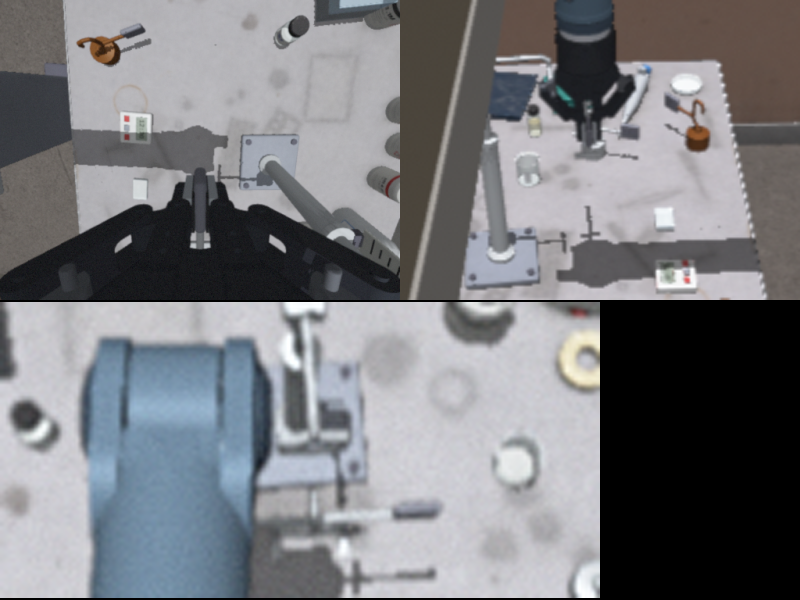

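```bash
python3 - <<'E'
from h import *
import json
D=json.load(open("D3.json")); t=D["top"]; s=D["side"]
a=.085; c,sn=np.cos(a),np.sin(a)
def top(X): v=proj(t,X); return np.round([(v[0]+.375-180)*4,302+(v[1]+.375-120)*4],1)
def side(X): v=proj(s,X); return np.round([400+(v[0]+.25-150)*2,(v[1]+.25-120)*2],1)
for x0 in(.655,.659):
  for y,z in((-.025,.335),(.025,.335),(0,.31),(0,.358)):
    print("ring",x0,y,z,top((x0-sn*y,-.026+c*y,z)))
T=np.array([.6004,.0486]); z0=.2848-.0633
for th in(0,.1):
 for n,x,y,z in(("hooktop",0,-.0,.126),("tip",.011,0,.117),("lugR",0,-.075,.09),("footL+",.018,.026,.0),("footL-",-.018,.026,0),("footR+",.018,-.026,0),("footR-",-.018,-.026,0)):
  d=y-.075; dz=z-.08
  y2=d*np.cos(th)+dz*np.sin(th); z2=z0+.08+dz*np.cos(th)+d*np.sin(th)
  X=(T[0]+c*x-sn*y2,T[1]+sn*x+c*y2,z2); print(th,n,np.round(X,3),top(X),side(X))
E
```

```text
ring 0.655 -0.025 0.335 [348.9 440.5]
ring 0.655 0.025 0.335 [277.6 444.8]
ring 0.655 0 0.31 [312.6 450.7]
ring 0.655 0 0.358 [314.  434.9]
ring 0.659 -0.025 0.335 [349.  434.9]
ring 0.659 0.025 0.335 [277.7 439.2]
ring 0.659 0 0.31 [312.7 445.3]
ring 0.659 0 0.358 [314.1 429.2]
0 hooktop [ 0.607 -0.026  0.348] [312.5 507. ] [583.4  73.6]
0 tip [ 0.618 -0.025  0.338] [311.2 493.9] [575.6  79.6]
0 lugR [ 0.613 -0.101  0.312] [416.8 510.2] [580.1  66.4]
0 footL+ [0.622 0.001 0.221] [274.1 517.3] [575.  158.3]
0 footL- [ 0.587 -0.002  0.221] [277.  563.4] [600.  156.5]
0 footR+ [ 0.627 -0.051  0.221] [341.5 513.1] [572.5 136.6]
0 footR- [ 0.591 -0.054  0.221] [344.8 559.2] [596.8 134.9]
0.1 hooktop [ 0.606 -0.021  0.34 ] [305.2 509.6] [583.8  80.3]
0.1 tip [ 0.617 -0.021  0.331] [305.2 496.5] [576.   85.9]
0.1 lugR [ 0.613 -0.099  0.296] [412.6 514.2] [580.6  75.7]
0.1 footL+ [ 0.623 -0.006  0.217] [284.2 517.7] [574.8 157.5]
0.1 footL- [ 0.587 -0.009  0.217] [287.1 563.7] [599.6 155.6]
0.1 footR+ [ 0.628 -0.058  0.212] [350.6 514.8] [572.4 138.8]
0.1 footR- [ 0.592 -0.061  0.212] [353.9 560.5] [596.5 137.1]
```

```bash
python3 - <<'E'
from h import *
t=cv2.imread("pics/top3.png"); s=cv2.imread("pics/side3.png"); o=np.zeros((600,800,3),np.uint8)
o[:600,:400]=cv2.resize(t[142:192,240:290][:, :],(600,600),interpolation=cv2.INTER_CUBIC)[:, 0:400] # 12x origin (240,142), cols to 273
o[:600,402:800]=cv2.resize(s[155:205,225:258],(396,600),interpolation=cv2.INTER_CUBIC)[:, :398] if 0 else cv2.resize(s[155:205,225:258],(398,600),interpolation=cv2.INTER_CUBIC)
cv2.imwrite("pics/c4.png",o)
E
```

```text
(no output)
```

View pics/c4.png

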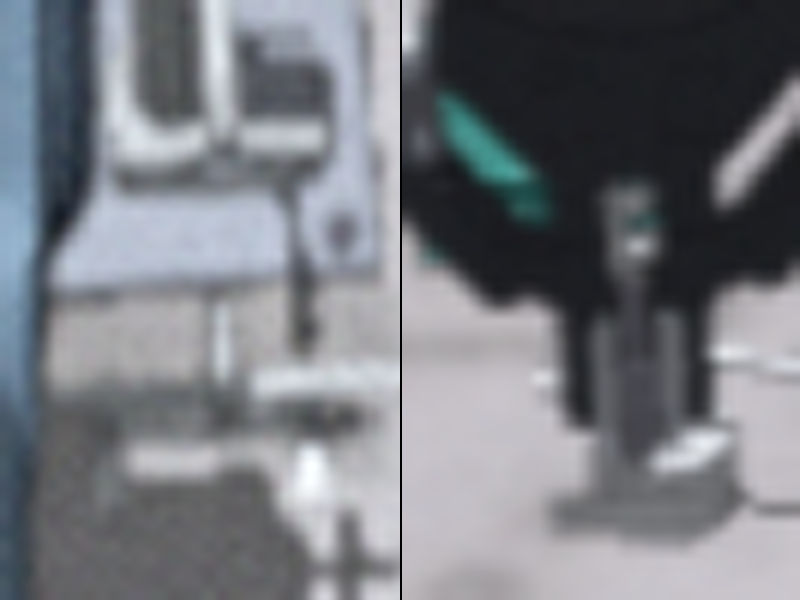

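Emit:
send_rows(
  targets=[
    [0,[-0.001,0.01,0],0],
    [0,[-0.001,0.012,0],0],
    [0,[-0.001,0.012,0],0],
    [0,[0,0.009,0],0],
    [0,[0,0.005,0],0],
  ],
)

```text
clock: 6.58
ee_pos: [0.6502, 0.0468, 0.2851]
eef_rot: [[-0.085, 0.996, 0.001], [0.996, 0.085, -0.0], [-0.001, 0.001, -1.0]]
ft_force: [0.4, -0.4, -2.8]
gripper_width: 0.075
grasp_force: 107.5
```

Emit:
send_rows(
  targets=[
    [0,[0,0,0],0],
    [0,[0,0,0],0],
    [0,[0,0,0],0],
  ],
)

```text
clock: 6.83
ee_pos: [0.6482, 0.0462, 0.2851]
eef_rot: [[-0.084, 0.996, -0.001], [0.996, 0.084, -0.0], [0.0, -0.001, -1.0]]
ft_force: [-0.3, 0.4, -2.8]
gripper_width: 0.078
grasp_force: 107.5
```

```bash
python3 - <<'E'
from h import *
import json
s=ctrl.get_state(); print(s["clock"],np.round(s["ee_pos"],4),np.round(s["ft_force"],2))
t=capture("top"); s=capture("side"); cv2.imwrite("pics/top5.png",t); o=np.zeros((600,800,3),np.uint8)
o[:600,:600]=cv2.resize(t[130:180,235:285],(600,600),interpolation=cv2.INTER_CUBIC)
cv2.imwrite("pics/c5.png",o[:,:600])
E
```

```text
6.8333 [0.6482 0.0462 0.2851] [-0.34  0.38 -2.82]
```

View pics/c5.png

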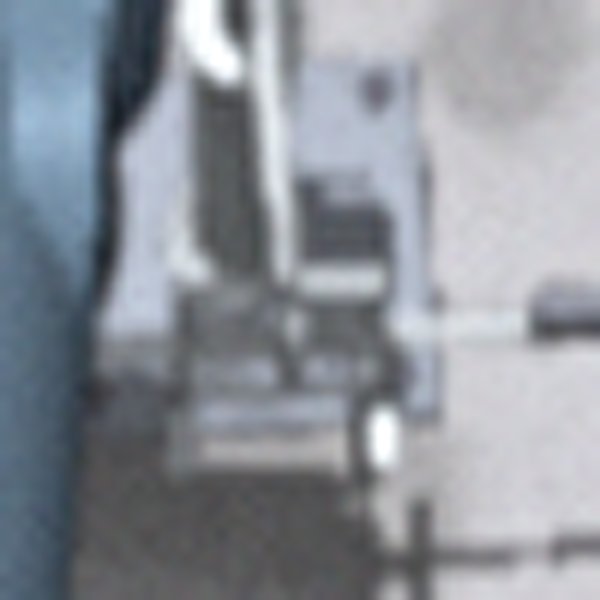

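Emit:
send_rows(
  targets=[
    [0,[0,0,0.003],0],
    [0,[0,0,0.004],0],
    [0,[0,0,0.004],0],
    [0,[0,0,0.004],0],
    [0,[0,0,0.004],0],
  ],
)

```text
clock: 7.35
ee_pos: [0.6483, 0.0463, 0.2655]
eef_rot: [[-0.084, 0.996, -0.001], [0.996, 0.084, 0.0], [0.0, -0.001, -1.0]]
ft_force: [0.3, -0.7, -3.2]
gripper_width: 0.077
grasp_force: 107.5
```

Emit:
send_rows(
  targets=[
    [0,[0,0,0.002],0],
    [0,[0,0,0],0],
    [0,[0,0,0],0],
  ],
)

```text
clock: 7.6
ee_pos: [0.6486, 0.0463, 0.264]
eef_rot: [[-0.084, 0.996, -0.0], [0.996, 0.084, -0.0], [-0.0, -0.0, -1.0]]
ft_force: [0.7, -0.3, -2.6]
gripper_width: 0.076
grasp_force: 107.5
```

```bash
python3 -c "
from h import *
for i in range(3):
  s=ctrl.get_state(); print(np.round(s['ee_pos'],4),np.round(s['ft_force'],2),np.round(s['wrist_torque'],3))"
```

```text
[0.6486 0.0463 0.264 ] [ 0.71 -0.31 -2.55] [ 0.156 -0.017 -0.055]
[0.6486 0.0463 0.264 ] [ 0.71 -0.31 -2.55] [ 0.156 -0.017 -0.055]
[0.6486 0.0463 0.264 ] [ 0.71 -0.31 -2.55] [ 0.156 -0.017 -0.055]
```

Emit:
send_rows(
  targets=[
    [0,[0,0,0.002],0],
    [0,[0,0,0.002],0],
    [0,[0,0,0.002],0],
    [0,[0,0,0.002],0],
    [0,[0,0,0.002],0],
  ],
)

```text
clock: 8.02
ee_pos: [0.6488, 0.0462, 0.2542]
eef_rot: [[-0.084, 0.996, 0.0], [0.996, 0.084, -0.0], [-0.0, 0.0, -1.0]]
ft_force: [-0.7, 1.1, -2.3]
gripper_width: 0.074
grasp_force: 107.6
```

Emit:
send_rows(
  targets=[
    [0,[0,0,0.002],0],
    [0,[0,0,0.002],0],
    [0,[0,0,0.002],0],
    [0,[0,0,0.002],0],
    [0,[0,0,0.002],0],
  ],
)

```text
clock: 8.43
ee_pos: [0.6489, 0.0462, 0.2443]
eef_rot: [[-0.084, 0.996, 0.001], [0.996, 0.084, -0.0], [-0.0, 0.0, -1.0]]
ft_force: [-0.0, -0.4, -1.7]
gripper_width: 0.073
grasp_force: 107.6
```

Emit:
send_rows(
  targets=[
    [0,[0,0,0.001],0],
    [0,[0,0,0],0],
    [0,[0,0,0],0],
  ],
)

```text
clock: 8.68
ee_pos: [0.6487, 0.0463, 0.2433]
eef_rot: [[-0.084, 0.996, 0.0], [0.996, 0.084, -0.0], [-0.0, 0.0, -1.0]]
ft_force: [-1.1, -0.5, 0.4]
gripper_width: 0.072
grasp_force: 107.7
```

```bash
python3 -c "
from h import *
s=ctrl.get_state(); print(np.round(s['ee_pos'],4),np.round(s['ft_force'],2),np.round(s['wrist_torque'],3))"
```

```text
[0.6487 0.0463 0.2433] [-1.07 -0.54  0.44] [ 0.077  0.023 -0.015]
```

```bash
cat >> h.py <<'E'
def avg(n=15):
    F=[];M=[];X=[]
    for _ in range(n):
        s=ctrl.get_state(); F.append(s["ft_force"]);M.append(s["wrist_torque"]);X.append(s["ee_pos"]); capture("wrist")
    F=np.array(F);M=np.array(M); e=lambda a:(np.round(a.mean(0),3),np.round(a.std(0)/n**.5,3))
    print(round(float(s["clock"]),2),"pos",np.round(np.mean(X,0),4),"F",*e(F),"M",*e(M))
E
python3 -c "
from h import *
avg(15)"
```

```text
9.38 pos [0.6487 0.0463 0.2434] F [-0.007 -0.048 -0.845] [0.194 0.134 0.139] M [ 0.073  0.009 -0.003] [0.006 0.007 0.008]
```

Emit:
send_rows(
  targets=[
    [0,[0,0,0.002],0],
    [0,[0,0,0.002],0],
    [0,[0,0,0.002],0],
    [0,[0,0,0.001],0],
    [0,[0,0,0],0],
  ],
)

```text
clock: 9.85
ee_pos: [0.6486, 0.0463, 0.2359]
eef_rot: [[-0.084, 0.996, -0.0], [0.996, 0.084, -0.0], [-0.0, -0.0, -1.0]]
ft_force: [0.1, 0.6, 0.2]
gripper_width: 0.077
grasp_force: 107.9
```

```bash
python3 -c "
from h import *
avg(15)"
```

```text
10.55 pos [0.6487 0.0463 0.2363] F [-0.22   0.249 -0.153] [0.128 0.074 0.117] M [ 0.045  0.029 -0.014] [0.005 0.007 0.007]
```

Emit:
send_rows(
  targets=[
    [0,[0,0,0.001],0],
    [0,[0,0,0.001],0],
    [0,[0,0,0],0],
    [0,[0,0,0],0],
  ],
  squeeze=30,
)

```text
clock: 10.93
ee_pos: [0.6487, 0.0462, 0.2342]
eef_rot: [[-0.084, 0.996, -0.0], [0.996, 0.084, -0.0], [-0.0, -0.0, -1.0]]
ft_force: [0.6, -0.2, 0.3]
gripper_width: 0.077
grasp_force: 107.9
```

```bash
python3 -c "
from h import *
avg(14)"
```

```text
11.58 pos [0.6487 0.0463 0.2343] F [ 0.02   0.292 -0.145] [0.123 0.147 0.101] M [0.054 0.043 0.003] [0.009 0.005 0.01 ]
```

Emit:
send_rows(
  targets=[
    [0,[0,0,0.001],0],
    [0,[0,0,0.0008],0],
    [0,[0,0,0],0],
    [0,[0,0,0],0],
  ],
  squeeze=20,
)

```text
clock: 11.97
ee_pos: [0.6487, 0.0462, 0.2324]
eef_rot: [[-0.084, 0.996, -0.0], [0.996, 0.084, -0.0], [-0.0, -0.0, -1.0]]
ft_force: [0.4, 0.1, 0.0]
gripper_width: 0.077
grasp_force: 107.9
```

Emit:
send_rows(
  targets=[
    [0.1,[0,0,0],0],
    [0.14,[0,0,0],0],
    [0.18,[0,0,0],0],
    [0.25,[0,0,0],0],
    [0.3,[0,0,0],0],
  ],
)

```text
clock: 12.38
ee_pos: [0.6487, 0.0462, 0.2325]
eef_rot: [[-0.084, 0.996, 0.0], [0.996, 0.084, -0.0], [-0.0, -0.0, -1.0]]
ft_force: [1.3, -1.1, 0.6]
gripper_width: 0.302
grasp_force: 0.0
```

Emit:
send_rows(
  targets=[
    [0.4,[0,0,0],0],
    [0.4,[0,0,0],0],
    [0.4,[0,0,0],0],
    [0.4,[0,0,0],0],
  ],
)

```text
clock: 12.72
ee_pos: [0.6486, 0.0462, 0.2325]
eef_rot: [[-0.084, 0.996, -0.0], [0.996, 0.084, -0.0], [-0.0, -0.0, -1.0]]
ft_force: [0.4, -0.5, 0.1]
gripper_width: 0.399
grasp_force: 0.0
```

```bash
python3 - <<'E'
from h import *
avg(6)
t=capture("top"); w=capture("wrist"); o=np.zeros((600,800,3),np.uint8)
o[:600,:400]=cv2.resize(t[130:190,235:275],(400,600),interpolation=cv2.INTER_CUBIC)
o[:300,400:]=cv2.resize(w,(400,300),interpolation=cv2.INTER_AREA)
s=capture("side"); o[300:,400:]=cv2.resize(s[150:225,200:300],(400,300),interpolation=cv2.INTER_CUBIC)
cv2.imwrite("pics/c6.png",o)
E
```

```text
12.97 pos [0.6487 0.0463 0.2325] F [-0.055 -0.034  0.071] [0.163 0.188 0.144] M [-0.024 -0.006 -0.   ] [0.01  0.01  0.008]
```

View pics/c6.png

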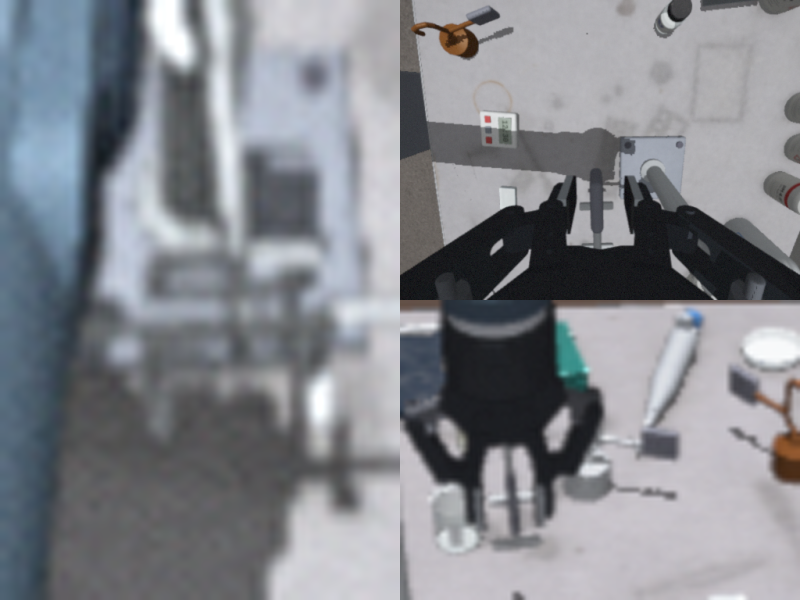

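Emit:
send_rows(
  targets=[
    [0.4,[0,0,-0.01],0],
    [0.4,[0,0,-0.02],0],
    [0.4,[0,0,-0.02],0],
    [0.4,[0,0,-0.01],0],
    [0.4,[0,-0.015,0],0],
  ],
)

```text
clock: 13.58
ee_pos: [0.6375, 0.0453, 0.2966]
eef_rot: [[-0.084, 0.996, 0.009], [0.996, 0.084, 0.0], [-0.0, 0.009, -1.0]]
ft_force: [0.8, 0.2, 0.1]
gripper_width: 0.4
grasp_force: 0.0
```

Emit:
send_rows(
  targets=[
    [0.6,[0,-0.035,0],0],
    [0.6,[0,-0.035,0],0],
    [0.6,[0,-0.035,0],0],
    [0.6,[0,-0.03,0],0],
    [0.6,[0,0,0],-0.1163],
  ],
)

```text
clock: 14.0
ee_pos: [0.4928, 0.0323, 0.2912]
eef_rot: [[-0.2, 0.98, -0.007], [0.98, 0.2, 0.002], [0.004, -0.006, -1.0]]
ft_force: [-0.4, -0.4, -0.7]
gripper_width: 0.602
grasp_force: 0.0
```

Emit:
send_rows(
  targets=[
    [0.6,[0,0,0],-0.1163],
    [0.6,[0,0,0],-0.1163],
    [0.6,[0,0,0],-0.1163],
    [0.6,[0,0,0],-0.1163],
    [0.6,[0,0,0],-0.1163],
  ],
)

```text
clock: 14.42
ee_pos: [0.4992, 0.0334, 0.293]
eef_rot: [[-0.708, 0.706, 0.001], [0.706, 0.708, 0.0], [-0.0, 0.001, -1.0]]
ft_force: [0.3, 0.4, -0.5]
gripper_width: 0.602
grasp_force: 0.0
```

Emit:
send_rows(
  targets=[
    [0.6,[0,0,0],-0.1163],
    [0.6,[0,0,0],-0.1163],
    [0.6,[0,0,0],-0.1163],
    [0.6,[0,0,0],-0.1163],
    [0.6,[0,0,0],-0.1163],
  ],
)

```text
clock: 14.83
ee_pos: [0.4992, 0.0334, 0.2929]
eef_rot: [[-0.98, 0.201, 0.0], [0.201, 0.98, 0.0], [-0.0, 0.0, -1.0]]
ft_force: [-0.2, -1.2, -0.3]
gripper_width: 0.601
grasp_force: 0.0
```

Emit:
send_rows(
  targets=[
    [0.6,[-0.0112,-0.0327,0],0],
    [0.6,[-0.0112,-0.0327,0],0],
    [0.6,[-0.0112,-0.0327,0],0],
    [0.6,[-0.0112,-0.0327,0],0],
    [0.6,[-0.0112,-0.0327,0],0],
  ],
)

```text
clock: 15.25
ee_pos: [0.5203, -0.1395, 0.2931]
eef_rot: [[-0.979, 0.206, 0.001], [0.206, 0.979, 0.001], [-0.001, 0.001, -1.0]]
ft_force: [0.5, 0.0, 0.1]
gripper_width: 0.598
grasp_force: 0.0
```

Emit:
send_rows(
  targets=[
    [0.6,[-0.0112,-0.0327,0],0],
    [0.6,[-0.0112,-0.0327,0],0],
    [0.6,[-0.0112,-0.0327,0],0],
    [0.6,[-0.0112,-0.0327,0],0],
    [0.6,[0,0,0],0],
  ],
)

```text
clock: 15.67
ee_pos: [0.5348, -0.2847, 0.2934]
eef_rot: [[-0.976, 0.217, 0.0], [0.217, 0.976, -0.008], [-0.002, -0.008, -1.0]]
ft_force: [-1.0, -0.7, 0.2]
gripper_width: 0.603
grasp_force: 0.0
```

```bash
python3 - <<'E'
from h import *
import json
s=ctrl.get_state(); print(s["clock"],np.round(s["ee_pos"],4),np.round(s["eef_rot"],3).tolist(),np.round(s["joint_positions"],2))
D={}
for n in("wrist","side","top"):
  p=camera_params(n); im=capture(n); D[n]={k:np.array(v).tolist() for k,v in p.items()}
  cv2.imwrite(f"pics/{n}7.png",im)
json.dump(D,open("D7.json","w"))
w=D["wrist"]; im=cv2.imread("pics/wrist7.png")
for n,X in(("tab",(.537,-.275,.076)),("body",(.602,-.288,.03)),("ring",(.655,-.026,.287)),("loop",(.655,-.026,.182))): print(n,proj(w,X),proj(D["side"],X),proj(D["top"],X))
u=np.round(proj(w,(.537,-.275,.076))).astype(int)
g=cv2.cvtColor(im,cv2.COLOR_BGR2GRAY)
y0,x0=u[1]-40,u[0]-30
print(u); 
for r in range(max(0,y0),min(384,y0+110),4): print(r,' '.join('%3d'%v for v in g[r,max(0,x0):x0+60:2]))
E
```

```text
15.6667 [ 0.5348 -0.2847  0.2934] [[-0.976, 0.217, 0.0], [0.217, 0.976, -0.008], [-0.002, -0.008, -1.0]] [-0.22  0.31  0.79  1.67 -0.22  1.25  1.96]
tab [264.07746617 166.90041011] [264.1134002  182.27032551] [328.1228548  207.39343782]
body [264.01469638 203.25728431] [246.02810663 190.78631297] [328.97386725 190.63006209]
ring [667.78668677 316.70035357] [225.02261018 174.94750832] [257.62549087 158.59453631]
loop [526.24861134 245.4795559 ] [226.92331925 203.88448496] [257.00257463 165.88440897]
[264 167]
127  93  92  94  94  92  92  92  94  94  93  93  92  96  95 135 174 177 174 176 176 177 174 173 175 177 176 177 177 175 177
131  94  95  96  94  98  91  94  94  95  95  92  94  93  95 137 176 176 176 177 178 175 174 173 173 173 174 176 176 176 176
135  93  96  95  91  95  95  96  94  92  99  99  96  93 100 172 175 178 178 178 177 178 177 175 175 176 175 176 177 175 176
139  93  97  96  90  95  88  96  95  94  93  94  93  94 108 175 177 177 175 175 177 176 175 174 175 174 176 173 176 175 175
143  96  95  97  98  98  95  94  93  94  94  97  97 110 177 177 175 177 176 176 179 178 17
[... 2185 characters left out ...]
 172 172 175 182 164 181 176 172 155 152 155 158 163 166 170 170 168 165 162 162
219 176 175 172 171 173 173 171 171 174 174 172 169 170 171 143 176 165 158 156 162 162 166 169 169 168 165 161 153 149 150
223 174 175 174 174 175 174 174 173 172 172 171 170 168 167 160 177 163 167 167 167 166 167 168 168 167 167 158 152 151 152
227 175 175 176 173 174 173 172 176 175 175 176 173 173 173 174 173 170 173 171 172 174 173 168 168 171 167 163 158 153 154
231 173 177 177 177 177 173 174 173 173 174 175 175 174 169 169 172 173 173 172 172 173 172 174 173 172 170 170 168 164 161
235 172 175 175 175 175 176 176 175 175 175 175 176 173 174 173 174 174 173 173 173 174 174 174 174 171 167 170 172 170 171
```

Emit:
send_rows(
  targets=[
    [0.6,[0.0015,-0.0024,0.03],0],
    [0.6,[0,0,0.035],0],
    [0.6,[0,0,0.035],0],
    [0.6,[0,0,0.035],0],
    [0.6,[0,0,0.035],0],
  ],
)

```text
clock: 16.23
ee_pos: [0.5364, -0.2739, 0.1213]
eef_rot: [[-0.979, 0.202, 0.001], [0.202, 0.979, 0.002], [-0.001, 0.002, -1.0]]
ft_force: [0.2, 0.6, 0.1]
gripper_width: 0.598
grasp_force: 0.0
```

Emit:
send_rows(
  targets=[
    [0.6,[0,0,0.03],0],
    [0.6,[0,0,0.025],0],
    [0.6,[0,0,0.017],0],
    [0.6,[0,0,0.009],0],
    [0.6,[0,0,0],0],
  ],
)

```text
clock: 16.65
ee_pos: [0.5344, -0.2738, 0.0393]
eef_rot: [[-0.979, 0.203, -0.004], [0.203, 0.979, 0.003], [0.004, 0.002, -1.0]]
ft_force: [-0.3, 0.4, 0.2]
gripper_width: 0.596
grasp_force: 0.0
```

Emit:
send_rows(
  targets=[
    [0.3,[0,0,0],0],
    [0.2,[0,0,0],0],
    [0.1,[0,0,0],0],
    [0,[0,0,0],0],
    [0,[0,0,0],0],
  ],
  squeeze=110,
)

```text
clock: 17.07
ee_pos: [0.5367, -0.277, 0.0433]
eef_rot: [[-0.979, 0.205, 0.003], [0.205, 0.979, 0.0], [-0.003, 0.001, -1.0]]
ft_force: [-1.7, 2.9, 6.8]
gripper_width: 0.073
grasp_force: 107.4
```

Emit:
send_rows(
  targets=[
    [0,[0,0,0],0],
    [0,[0,0,0],0],
    [0,[0,0,0],0],
  ],
)

```text
clock: 17.32
ee_pos: [0.5367, -0.277, 0.0433]
eef_rot: [[-0.979, 0.205, 0.003], [0.205, 0.979, 0.001], [-0.003, 0.001, -1.0]]
ft_force: [-1.7, 3.0, 5.9]
gripper_width: 0.074
grasp_force: 107.4
```

Emit:
send_rows(
  targets=[
    [0,[0,0,-0.005],0],
    [0,[0,0,-0.015],0],
    [0,[0,0,-0.03],0],
    [0,[0,0,-0.03],0],
    [0,[0,0,-0.0227],0],
  ],
)

```text
clock: 17.73
ee_pos: [0.5344, -0.2777, 0.146]
eef_rot: [[-0.978, 0.207, -0.001], [0.207, 0.978, -0.001], [0.001, -0.001, -1.0]]
ft_force: [0.8, -0.1, -4.0]
gripper_width: 0.076
grasp_force: 107.7
```

Emit:
send_rows(
  targets=[
    [0,[0,0,-0.015],0],
    [0,[0,0,0],-0.07],
    [0,[0,0,0],-0.09],
    [0,[0,0,0],-0.08],
    [0,[0,0,0],-0.051],
  ],
)

```text
clock: 18.15
ee_pos: [0.5336, -0.277, 0.1591]
eef_rot: [[-0.996, -0.086, -0.002], [-0.086, 0.996, 0.001], [0.002, 0.001, -1.0]]
ft_force: [-0.6, 0.0, -5.3]
gripper_width: 0.075
grasp_force: 107.5
```

Emit:
send_rows(
  targets=[
    [0,[-0.003,0.015,0],0],
    [0,[-0.003,0.028,0],0],
    [0,[-0.003,0.032,0],0],
    [0,[-0.003,0.032,0],0],
    [0,[-0.0014,0.032,0],0],
  ],
)

```text
clock: 18.57
ee_pos: [0.5355, -0.1367, 0.1589]
eef_rot: [[-0.997, -0.082, -0.002], [-0.082, 0.997, -0.0], [0.002, 0.0, -1.0]]
ft_force: [1.3, -0.2, -5.3]
gripper_width: 0.077
grasp_force: 107.6
```

Emit:
send_rows(
  targets=[
    [0,[0,0.032,0],0],
    [0,[0,0.028,0],0],
    [0,[0,0.022,0],0],
    [0,[0,0.0126,0],0],
    [0,[0,0.006,0],0],
  ],
)

```text
clock: 18.98
ee_pos: [0.5269, -0.0342, 0.1587]
eef_rot: [[-0.996, -0.087, -0.003], [-0.087, 0.996, 0.001], [0.003, 0.002, -1.0]]
ft_force: [-0.6, 0.4, -4.6]
gripper_width: 0.074
grasp_force: 107.7
```

Emit:
send_rows(
  targets=[
    [0,[0,0,0],0],
    [0,[0,0,0],0],
    [0,[0,0,0],0],
    [0,[0,0,0],0],
  ],
)

```text
clock: 19.32
ee_pos: [0.5284, -0.0395, 0.1593]
eef_rot: [[-0.997, -0.08, -0.0], [-0.08, 0.997, -0.001], [0.0, -0.001, -1.0]]
ft_force: [-1.0, 0.2, -5.6]
gripper_width: 0.076
grasp_force: 107.7
```

```bash
python3 - <<'E'
from h import *
import json
avg(10)
s=ctrl.get_state(); print(s["clock"],np.round(s["ee_pos"],4),np.round(s["eef_rot"],3).tolist(),np.round(s["joint_positions"],2))
D={}; I={}
for n in("wrist","side","top"):
  p=camera_params(n); im=capture(n); D[n]={k:np.array(v).tolist() for k,v in p.items()}; I[n]=im
  cv2.imwrite(f"pics/{n}8.png",im)
json.dump(D,open("D8.json","w"))
for n in D: print(n,proj(D[n],(.655,-.026,.182)),proj(D[n],(.655,-.026,.287)),proj(D[n],(.595,-.031,.209)))
o=np.zeros((600,800,3),np.uint8)
o[:330,:440]=cv2.resize(I["wrist"],(440,330),interpolation=cv2.INTER_AREA)
c=I["side"][160:235,205:275]; o[:,440:800]=0; o[:385,440:800]=cv2.resize(c,(360,385),interpolation=cv2.INTER_CUBIC)
t7=cv2.imread("pics/top7.png")[135:195,220:300]; o[332:602-2,:358]=cv2.resize(t7,(358,268),interpolation=cv2.INTER_CUBIC)
w=I["wrist"]; u=proj(D["wrist"],(.655,-.026,.182)).astype(int); print("crop",u)
y0=min(max(0,u[1]-30),324);x0=min(max(0,u[0]-60),402)
o[390:598,440:800]=cv2.resize(w[y0:y0+60,x0:x0+104],(360,208),interpolation=cv2.INTER_CUBIC); print(x0,y0)
cv2.imwrite("pics/c8.png",o)
E
```

```text
19.77 pos [ 0.5286 -0.0382  0.1592] F [-0.322 -0.098 -5.015] [0.169 0.134 0.152] M [-0.036  0.304 -0.006] [0.01  0.012 0.004]
19.8167 [ 0.5286 -0.0373  0.1591] [[-0.997, -0.083, -0.0], [-0.083, 0.997, -0.0], [0.0, -0.0, -1.0]] [-0.55  0.27  0.62  1.98 -0.19  0.95  1.82]
wrist [256.05894157 441.05273367] [256.35448072 849.04085854] [256.20136372 417.09787695]
side [226.92331925 203.88448496] [225.02261018 174.94750832] [246.93238818 195.2461602 ]
top [257.00257463 165.88440897] [257.62549087 158.59453631] [258.39941943 183.12827115]
crop [256 441]
196 324
```

```bash
python3 - <<'E'
from h import *
s=cv2.imread("pics/side8.png");t=cv2.imread("pics/top8.png");t7=cv2.imread("pics/top7.png");s7=cv2.imread("pics/side7.png")
o=np.zeros((600,800,3),np.uint8)
z=lambda im,x,y,w,h,k:cv2.resize(im[y:y+h,x:x+w],(w*k,h*k),interpolation=cv2.INTER_CUBIC)
o[:480,:400]=z(s,210,165,50,60,8)      # side8 8x (210,165)
o[:400,402:800]=z(t7,225,145,66,50,8)[:, :398][:400] if 0 else cv2.resize(t7[140:190,228:278],(398,400),interpolation=cv2.INTER_CUBIC) # ~8x (228,140)
o[402:600,402:700]=cv2.resize(t[140:190,220:295],(298,198),interpolation=cv2.INTER_CUBIC)
cv2.imwrite("pics/c9.png",o)
E
```

```text
(no output)
```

View pics/c9.png

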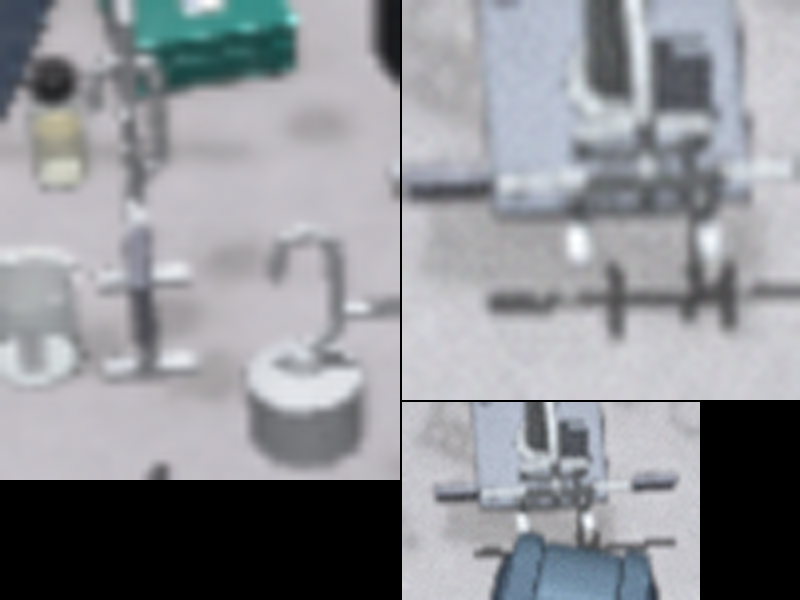

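```bash
python3 - <<'E'
from h import *
import json
D=json.load(open("D8.json")); s=D["side"];t=D["top"]
S=lambda x,y:(210+x/8-.44,165+y/8-.44)
Tp=lambda x,y:(220+(x-402)/3.97-.37,140+(y-402)/3.96-.37)
def aty(p,uv,y): o,d=ray(p,uv); return np.round(o+d*(y-o[1])/d[1],4)
a=atz(t,Tp(458,493),.262);b=atz(t,Tp(655,482),.262); print("lugs",a,b,"mid",(a+b)/2,"yaw",np.arctan2(-(a-b)[0],(a-b)[1]),np.linalg.norm(a-b))
yc=((a+b)/2)[1]
for y in(-.026,yc):
  print("footL",aty(s,S(151,363),y+.026),"footR",aty(s,S(148,276),y-.026))
  print("feet ends L",aty(s,S(103,364),y+.026)[0],aty(s,S(199,362),y+.026)[0])
hy=-.0318
print("arc top",aty(s,S(305,230),hy),"tip end",aty(s,S(279,280),hy),"tip outer",aty(s,S(270,262),hy),"back outer",aty(s,S(344,262),hy))
print("body top c",aty(s,S(305,372),hy))
for n,X in(("seat",(.5944,hy,.1591+.0477)),("top",(.5944,hy,.1591+.0567)),("tipend",(.6053,hy+.001,.1591+.0477-.016)),("back",(.5834,hy,.2068)),("body top",(.5944,hy,.1591-.0433+.03))):
  v=proj(s,X); print(n,np.round([(v[0]+.44-210)*8,(v[1]+.44-165)*8],1))
E
```

```text
lugs [0.64681442 0.04459238 0.262     ] [ 0.65870357 -0.10342662  0.262     ] mid [ 0.652759   -0.02941712  0.262     ] yaw 0.08014971528292573 0.1484957156497628
footL [0.6499 0.     0.1801] footR [ 0.6525 -0.052   0.1796]
feet ends L 0.6674 0.6323
footL [ 0.6501 -0.0034  0.1773] footR [ 0.6528 -0.0554  0.1769]
feet ends L 0.6677 0.6325
arc top [ 0.5926 -0.0318  0.2155] tip end [ 0.6028 -0.0318  0.1924] tip outer [ 0.6059 -0.0318  0.201 ] back outer [ 0.5786 -0.0318  0.2002]
body top c [ 0.5942 -0.0318  0.1479]
seat [300.8 248.8]
top [300.2 229.4]
tipend [272.3 285.2]
back [330.7 248.2]
body top [304.6 376.2]
```

Emit:
send_rows(
  targets=[
    [0,[0,0,-0.003],0],
    [0,[0,-0.001,-0.003],0],
    [0,[-0.005,0,0],0],
    [0,[-0.01,0,0],0],
    [0,[-0.01,0,0],0],
  ],
)

```text
clock: 20.38
ee_pos: [0.5548, -0.0359, 0.1654]
eef_rot: [[-0.997, -0.084, 0.001], [-0.084, 0.997, 0.0], [-0.001, 0.0, -1.0]]
ft_force: [-0.4, -0.0, -4.6]
gripper_width: 0.076
grasp_force: 107.7
```

Emit:
send_rows(
  targets=[
    [0,[-0.01,0,0],0],
    [0,[-0.01,0,0],0],
    [0,[-0.007,0,0],0],
    [0,[-0.004,0,0],0],
    [0,[-0.0015,0,0],0],
  ],
)

```text
clock: 20.8
ee_pos: [0.587, -0.0333, 0.165]
eef_rot: [[-0.996, -0.084, 0.0], [-0.084, 0.996, -0.001], [0.0, -0.001, -1.0]]
ft_force: [0.5, 0.2, -4.2]
gripper_width: 0.076
grasp_force: 107.7
```

Emit:
send_rows(
  targets=[
    [0,[0,0,0],0],
    [0,[0,0,0],0],
    [0,[0,0,0],0],
    [0,[0,0,0],0],
  ],
)

```text
clock: 21.13
ee_pos: [0.5854, -0.0336, 0.1651]
eef_rot: [[-0.997, -0.083, -0.001], [-0.083, 0.997, 0.0], [0.0, 0.0, -1.0]]
ft_force: [-0.4, 0.1, -4.3]
gripper_width: 0.076
grasp_force: 107.7
```

```bash
python3 - <<'E'
from h import *
avg(10)
p=camera_params("side"); im=capture("side"); cv2.imwrite("pics/side10.png",im)
s=ctrl.get_state(); T=np.array(s["ee_pos"]); R=np.array(s["eef_rot"]); wx=-R[:,0]
seat=T+.066*wx+[0,0,.0477]; print("seat",np.round(seat,4),proj(p,seat),"top",proj(p,seat+[0,0,.006]),"tip",proj(p,seat+.011*wx-[0,0,.012]),"back",proj(p,seat-.008*wx))
g=cv2.cvtColor(im,cv2.COLOR_BGR2GRAY); g8=cv2.cvtColor(cv2.imread("pics/side8.png"),cv2.COLOR_BGR2GRAY)
print("cols",' '.join('%3d'%c for c in range(214,248)))
for r in range(180,222): print(r,' '.join('%3d'%v for v in g[r,214:248]))
E
```

```text
21.58 pos [ 0.5858 -0.0335  0.1652] F [-0.301 -0.05  -4.677] [0.215 0.136 0.178] M [-0.029  0.299  0.002] [0.008 0.006 0.01 ]
seat [ 0.6518 -0.028   0.2129] [227.51323297 195.23046353] top [227.40978552 193.6068376 ] tip [223.98383309 198.71968885] back [230.24212948 195.03522324]
cols 214 215 216 217 218 219 220 221 222 223 224 225 226 227 228 229 230 231 232 233 234 235 236 237 238 239 240 241 242 243 244 245 246 247
180 165 173 178 179 174 167 171 182 188 191 187 143 117 164 147 122 130 175 189 188 187 188 188 190 191 192 192 192 182 109  45  32  27  31
181 160 168 175 175 170 154 158 179 186 185 180 133 112 161 158 129 129 171 185 185 185 185 186 187 189 189 190 190 184 113  50  36  31  36
182 146 152 161 162 154 141 146 171 179 179 174 139 113 137 147 126 123 165 178 178 178 179 179 181 182 182 184 187 183 119  53  31  28  37
183 143 145 151 155 150 141 140 160 167 167 167 164 127 135 149 128 121 156 170 171 170 169 170 171 172 173 176 182 180 121  56  31  27  37
184 145 148 154 161 161 154 137 159 167 167 162 136 112 129 136 125 125 158 173 176 173 172 171 171 171 173 176 182 1
[... 4502 characters left out ...]

217 194 193 193 193 193 194 194 188 135 108 105 106 108 108 109 109 109 109 105 104 105 102 133 174 188 190 190 192 193 193 194 194 193 193
218 195 194 195 195 195 195 194 188 139 110 105 105 108 107 109 110 110 108 106 103 104 105 148 181 190 192 193 196 196 198 199 197 196 195
219 196 196 196 195 193 193 194 190 156 119 105 105 106 108 110 110 110 107 105 103 102 109 156 184 190 190 190 194 195 199 198 197 196 194
220 195 195 195 194 194 194 194 191 165 128 108 104 106 109 110 110 109 107 105 105 110 134 177 191 191 189 190 193 195 196 196 196 196 194
221 195 194 194 193 192 193 193 192 186 161 130 114 110 110 110 110 108 107 109 114 144 177 190 192 191 190 191 192 194 195 196 196 196 193
```

Emit:
send_rows(
  targets=[
    [0,[0,0,0.002],0],
    [0,[0,0,0.004],0],
    [0,[0,0,0.004],0],
    [0,[0,0,0.004],0],
    [0,[0,0,0.003],0],
  ],
)

```text
clock: 22.1
ee_pos: [0.5855, -0.0334, 0.1472]
eef_rot: [[-0.997, -0.083, -0.001], [-0.083, 0.997, -0.0], [0.001, -0.0, -1.0]]
ft_force: [-0.6, 0.2, -4.9]
gripper_width: 0.076
grasp_force: 107.7
```

Emit:
send_rows(
  targets=[
    [0,[0,0,0.002],0],
    [0,[0,0,0.0015],0],
    [0,[0,0,0.0015],0],
    [0,[0,0,0],0],
    [0,[0,0,0],0],
  ],
)

```text
clock: 22.52
ee_pos: [0.5861, -0.0335, 0.1432]
eef_rot: [[-0.997, -0.083, 0.0], [-0.083, 0.997, -0.0], [-0.0, -0.0, -1.0]]
ft_force: [0.3, 1.3, -4.0]
gripper_width: 0.08
grasp_force: 107.7
```

```bash
python3 -c "
from h import *
avg(8)"
```

```text
22.87 pos [ 0.5861 -0.0335  0.1433] F [ 0.13   0.052 -4.607] [0.09  0.216 0.164] M [-0.048  0.291 -0.01 ] [0.003 0.007 0.007]
```

Emit:
send_rows(
  targets=[
    [0,[0,0,0.0015],0],
    [0,[0,0,0.0015],0],
    [0,[0,0,0.0015],0],
    [0,[0,0,0.0015],0],
    [0,[0,0,0.0015],0],
  ],
)

```text
clock: 23.33
ee_pos: [0.5859, -0.0335, 0.1354]
eef_rot: [[-0.997, -0.083, -0.0], [-0.083, 0.997, -0.0], [0.0, -0.0, -1.0]]
ft_force: [-0.1, 0.1, -4.7]
gripper_width: 0.077
grasp_force: 107.7
```

Emit:
send_rows(
  targets=[
    [0,[0,0,0.0015],0],
    [0,[0,0,0.0015],0],
    [0,[0,0,0.002],0],
    [0,[0,0,0.002],0],
    [0,[0,0,0.002],0],
  ],
)

```text
clock: 23.75
ee_pos: [0.5863, -0.0335, 0.1267]
eef_rot: [[-0.997, -0.083, 0.001], [-0.083, 0.997, -0.0], [-0.001, -0.0, -1.0]]
ft_force: [-0.3, -0.5, -4.4]
gripper_width: 0.077
grasp_force: 107.7
```

Emit:
send_rows(
  targets=[
    [0,[0,0,0.002],0],
    [0,[0,0,0.002],0],
    [0,[0,0,0.002],0],
    [0,[0,0,0.0015],0],
    [0,[0,0,0],0],
  ],
)

```text
clock: 24.17
ee_pos: [0.5859, -0.0334, 0.1189]
eef_rot: [[-0.997, -0.083, -0.0], [-0.083, 0.997, -0.0], [0.0, -0.0, -1.0]]
ft_force: [-1.0, 0.8, -3.1]
gripper_width: 0.078
grasp_force: 107.8
```

```bash
python3 -c "
from h import *
avg(12)"
```

```text
24.72 pos [ 0.5861 -0.0335  0.1193] F [ 0.189  0.056 -3.077] [0.154 0.21  0.112] M [-0.035  0.173  0.006] [0.009 0.006 0.008]
```

Emit:
send_rows(
  targets=[
    [0,[0,0,0.0015],0],
    [0,[0,0,0.002],0],
    [0,[0,0,0.002],0],
    [0,[0,0,0.002],0],
    [0,[0,0,0.002],0],
  ],
)

```text
clock: 25.18
ee_pos: [0.5861, -0.0335, 0.1095]
eef_rot: [[-0.997, -0.083, 0.0], [-0.083, 0.997, -0.0], [-0.0, -0.0, -1.0]]
ft_force: [-0.6, 0.0, -2.2]
gripper_width: 0.074
grasp_force: 108.0
```

Emit:
send_rows(
  targets=[
    [0,[0,0,0.002],0],
    [0,[0,0,0.002],0],
    [0,[0,0,0.002],0],
    [0,[0,0,0.002],0],
    [0,[0,0,0.002],0],
  ],
)

```text
clock: 25.6
ee_pos: [0.5863, -0.0335, 0.0997]
eef_rot: [[-0.997, -0.083, 0.001], [-0.083, 0.997, -0.0], [-0.001, -0.0, -1.0]]
ft_force: [0.0, -0.1, -0.6]
gripper_width: 0.072
grasp_force: 108.2
```

Emit:
send_rows(
  targets=[
    [0,[0,0,0.0015],0],
    [0,[0,0,0.001],0],
    [0,[0,0,0],0],
    [0,[0,0,0],0],
  ],
)

```text
clock: 25.93
ee_pos: [0.5861, -0.0335, 0.0973]
eef_rot: [[-0.997, -0.083, 0.0], [-0.083, 0.997, 0.0], [-0.0, -0.0, -1.0]]
ft_force: [0.4, -0.4, -0.4]
gripper_width: 0.079
grasp_force: 108.3
```

```bash
python3 -c "
from h import *
avg(20)"
```

```text
26.88 pos [ 0.586  -0.0335  0.0972] F [ 0.119 -0.104 -0.875] [0.098 0.163 0.096] M [-0.029  0.033 -0.009] [0.007 0.005 0.006]
```

Emit:
send_rows(
  targets=[
    [0,[0,0,0.0015],0],
    [0,[0,0,0.002],0],
    [0,[0,0,0.0015],0],
    [0,[0,0,0.001],0],
    [0,[0,0,0],0],
  ],
)

```text
clock: 27.35
ee_pos: [0.5858, -0.0335, 0.0908]
eef_rot: [[-0.997, -0.083, -0.001], [-0.083, 0.997, -0.0], [0.001, -0.0, -1.0]]
ft_force: [0.1, 0.2, 0.1]
gripper_width: 0.073
grasp_force: 108.4
```

```bash
python3 -c "
from h import *
avg(30)"
```

```text
28.8 pos [ 0.586  -0.0335  0.0912] F [ 0.058 -0.009 -0.106] [0.076 0.079 0.074] M [-0.012 -0.012 -0.   ] [0.007 0.006 0.007]
```

Emit:
send_rows(
  targets=[
    [0.1,[0,0,0],0],
    [0.14,[0,0,0],0],
    [0.18,[0,0,0],0],
    [0.25,[0,0,0],0],
    [0.3,[0,0,0],0],
  ],
  squeeze=20,
)

```text
clock: 29.27
ee_pos: [0.586, -0.0334, 0.0912]
eef_rot: [[-0.997, -0.084, 0.0], [-0.084, 0.997, 0.0], [-0.0, 0.0, -1.0]]
ft_force: [-0.3, -0.4, 0.9]
gripper_width: 0.299
grasp_force: 0.0
```

Emit:
send_rows(
  targets=[
    [0.4,[0,0,0],0],
    [0.45,[0,0,0],0],
    [0.45,[0,0,0],0],
    [0.45,[0,0,0],0],
    [0.45,[0,0,0],0],
  ],
)

```text
clock: 29.68
ee_pos: [0.586, -0.0334, 0.0912]
eef_rot: [[-0.997, -0.083, -0.0], [-0.083, 0.997, -0.0], [0.0, -0.0, -1.0]]
ft_force: [-0.1, -1.1, -0.3]
gripper_width: 0.449
grasp_force: 0.0
```

```bash
python3 - <<'E'
from h import *
avg(4)
im=capture("wrist"); p=camera_params("wrist"); s=ctrl.get_state(); T=np.array(s["ee_pos"]); u=proj(p,T+[0,0,.034]).astype(int); print(u)
g=cv2.cvtColor(im,cv2.COLOR_BGR2GRAY)
print(' '.join('%3d'%c for c in range(u[0]-60,u[0]+60,3)))
for r in range(u[1]-45,u[1]+30,6): print(r,' '.join('%3d'%v for v in g[r,u[0]-60:u[0]+60:3]))
E
```

```text
29.83 pos [ 0.586  -0.0335  0.0912] F [-0.155 -0.25   0.029] [0.118 0.29  0.171] M [ 0.013  0.004 -0.028] [0.01  0.007 0.006]
[254 272]
194 197 200 203 206 209 212 215 218 221 224 227 230 233 236 239 242 245 248 251 254 257 260 263 266 269 272 275 278 281 284 287 290 293 296 299 302 305 308 311
227 185 186 184 182 180  89  89  86  30  57 104 105 102 106 105 102  98 105 101  62  64  68  65  60 185 186 187 184 185 185 187 185 165  27  81  88  86 166 187 185
233 186 182 163 161  96  89  89  47  17  75 181 103 101  99 102  99 102 101 108  74  79  79  79  71 164 183 185 184 183 184 182 182 138  20  21  88  88  88 158 164
239  22  22  28  83  89  87  73  22  14  58 179 180 180 181 179 146 135 101 113  75  82  81  80  69 169 181 185 184 184 184 185 184 136  24  22  49  87  86  87  33
245  27  26  78  88  90  88  27  10  25  39 173 174 176 174 111 102 101 101  86  75  76  78  80  73  98 101 116 181 184 184 182 182 110  18  16  28  77  88  89  86
251  26  68  91  89  88  46  19  17  19  42 163 160  91  89  85  91  91  92  82  71  77  81  80  69  99 100 157 183 181 181 181 180 109  22  26  22 
[... 627 characters left out ...]
 164 163 164 161 130  20  25  33  32  15  27
281  24  24  28  20  28  33  21  18 164 164 160  96  90 117  85  86  90  82  74  76  78  78  80  67  89  91  87  88 144 157 156 157 157 158  39  19  24  24  20  27
287  29  22  27  27  31  31  25  63 162 160 164  99  84  88  89  90  89  90  87  78  83  77  75  84  88  91  89  85  88 121 159 161 159 157 119  20  33  29  27  25
293  31  28  25  29  20  52  35 147 162 164 164 100  82  87  83  88  97 143 110 100 110 113 110 154 117  89  87  86  83  85 158 163 159 157 154  33  33  27  29  27
299  25  27  30  20  21  53  40  69  72  71  72  79  86  99 117 129 202 118 119 103 112 115 135 221 219 218 214 181  90  86  80  77  74  69  76  52  39  31  24  21
```

Emit:
send_rows(
  targets=[
    [0.45,[0.006,0,0],0],
    [0.45,[0.012,0,0],0],
    [0.45,[0.016,0,0],0],
    [0.45,[0.02,0,0],0],
    [0.45,[0.02,0,0],0],
  ],
)

```text
clock: 30.35
ee_pos: [0.5112, -0.0398, 0.0911]
eef_rot: [[-0.997, -0.084, -0.0], [-0.084, 0.997, -0.0], [0.0, -0.0, -1.0]]
ft_force: [-0.5, -0.2, 0.3]
gripper_width: 0.453
grasp_force: 0.0
```

Emit:
send_rows(
  targets=[
    [0.45,[0.02,0,0],0],
    [0.45,[0.02,0,0],0],
    [0.45,[0.01,0,0],0],
    [0.45,[0,0,0],0],
    [0.45,[0,0,0],0],
  ],
)

```text
clock: 30.77
ee_pos: [0.4628, -0.0436, 0.0915]
eef_rot: [[-0.997, -0.083, 0.001], [-0.083, 0.997, 0.001], [-0.001, 0.0, -1.0]]
ft_force: [1.5, -0.5, 0.1]
gripper_width: 0.453
grasp_force: 0.0
```

```bash
python3 - <<'E'
from h import *
a=capture("side").astype(int)
for _ in range(4): capture("wrist")
b=capture("side"); p=camera_params("side"); cv2.imwrite("pics/side12.png",b)
d=np.abs(a-b.astype(int)).max(2); print("motion max in region",d[150:260,200:290].max(),(d[150:260,200:290]>25).sum())
print(np.round(ctrl.get_state()["ee_pos"],3),ctrl.get_state()["clock"])
for n,X in(("weight body top",(.652,-.028,.078)),("tab",(.586,-.0335,.109)),("footL",(.649,-.001,.13)),("footR",(.653,-.053,.13)),("whook top",(.652,-.028,.146))): print(n,np.round(proj(p,X)))
g=cv2.cvtColor(b,cv2.COLOR_BGR2GRAY)
print("cols",' '.join('%3d'%c for c in range(212,264,2)))
for r in range(196,256,2): print(r,' '.join('%3d'%v for v in g[r,212:264:2]))
E
```

```text
motion max in region 69 64
[ 0.463 -0.044  0.091] 31.0667
weight body top [230. 229.]
tab [251. 220.]
footL [230. 223.]
footR [229. 212.]
whook top [229. 213.]
cols 212 214 216 218 220 222 224 226 228 230 232 234 236 238 240 242 244 246 248 250 252 254 256 258 260 262
196 216 222 221 204 193 190 191 137 143 132 173 183 173 163 163 173 187 188 189 191 190 192 191 192 196 196
198 175 175 173 178 189 195 192 183 114 139 178 177 168 163 164 172 185 189 187 191 191 192 193 196 193 193
200 173 177 171 154 197 194 190 179 112 172 183 182 180 179 183 186 188 190 190 190 190 189 192 193 193 193
202 175 175 183 155 188 193 189 173 123 166 168 175 184 188 191 192 193 194 196 195 193 191 195 197 195 195
204 162 163 157 145 178 185 184 167 163 161 158 166 181 186 191 193 194 195 194 195 195 195 197 195 197 196
206 150 150 160 146 162 165 171 155 149 158 165 176 186 189 190 193 192 194 193 195 196 197 195 194 196 195
208 175 154 210 208 146 160 164 148 139 167 183 180 180 183 188 190 192 194 193 194 194 192 192 194 194 193
210 187 157 208 205 154 165 209 170 137 188 210 175 165 171 181 187 189 192
[... 1708 characters left out ...]
 188 190 191 193 184 180 181 177 106 161 189 184 168
244 173 175 172 122 160 161 110  73  74  74  74  80 100 125 127 126 128 122 117 115 115 115 168 190 190 182
246 173 173 172 132 163 159  76  74  73  74  75  83 116 191 194 192 191 192 191 189 190 192 192 192 190 188
248 174 172 172 142 165 162 116  77  75  77  79  83 157 186 191 194 194 194 189 192 192 193 191 193 190 190
250 173 172 171 155 160 162 158 116  95  98  84 119 179 187 191 193 194 195 194 194 196 190 187 189 188 190
252 172 171 170 156 155 160 157 158 159 159  98 184 188 189 188 191 194 194 193 192 193 191 193 192 193 192
254 170 142 134 150 144 157 155 161 159 162  99 183 186 190 190 194 195 194 195 193 194 193 189 192 193 192
```

Emit:
send_rows(
  targets=[
    [0.45,[0.01,0,-0.01],0],
    [0.45,[0,0,-0.02],0],
    [0.45,[0,0,-0.01],0],
    [0.45,[0,0,0],0],
    [0.45,[0,0,0],0],
  ],
)

```text
clock: 31.48
ee_pos: [0.4537, -0.0444, 0.1318]
eef_rot: [[-0.996, -0.084, 0.002], [-0.084, 0.996, 0.0], [-0.003, 0.0, -1.0]]
ft_force: [-1.0, 0.1, 0.0]
gripper_width: 0.454
grasp_force: 0.0
```

```bash
python3 - <<'E'
from h import *
def st():
    g=cv2.cvtColor(capture("side"),cv2.COLOR_BGR2GRAY)[216:227,240:262]; m=(g<130); ys,xs=np.nonzero(m); return round(xs.mean(),2),round(ys.mean(),2),int(m.sum())
for _ in range(40): capture("wrist")
for i in range(8):
    print(st()); capture("wrist")
print(ctrl.get_state()["clock"])
E
```

```text
Traceback (most recent call last):
ValueError: 200 camera calls are used up
```

Emit:
send_rows(
  targets=[
    [0.45,[0,0,0],0],
    [0.45,[0,0,0],0],
    [0.45,[0,0,0],0],
    [0.45,[0,0,0],0],
    [0.45,[0,0,0],0],
  ],
)

```text
clock: 33.25
ee_pos: [0.4524, -0.0446, 0.1312]
eef_rot: [[-0.997, -0.083, -0.0], [-0.083, 0.997, -0.0], [0.0, -0.0, -1.0]]
ft_force: [-0.2, 0.6, -0.8]
gripper_width: 0.452
grasp_force: 0.0
```

Emit:
send_rows(
  targets=[
    [0.45,[0,0,0],0],
    [0.45,[0,0,0],0],
    [0.45,[0,0,0],0],
    [0.45,[0,0,0],0],
    [0.45,[0,0,0],0],
  ],
)

```text
clock: 33.67
ee_pos: [0.4524, -0.0446, 0.1312]
eef_rot: [[-0.997, -0.083, -0.0], [-0.083, 0.997, -0.0], [0.0, -0.0, -1.0]]
ft_force: [-0.5, -0.2, 0.2]
gripper_width: 0.448
grasp_force: 0.0
```

Emit:
send_rows(
  targets=[
    [0.45,[0,0,0],0],
    [0.45,[0,0,0],0],
    [0.45,[0,0,0],0],
    [0.45,[0,0,0],0],
    [0.45,[0,0,0],0],
  ],
)

```text
clock: 34.08
ee_pos: [0.4524, -0.0446, 0.1312]
eef_rot: [[-0.997, -0.083, -0.0], [-0.083, 0.997, 0.0], [0.0, 0.0, -1.0]]
ft_force: [-0.1, -0.3, -0.2]
gripper_width: 0.448
grasp_force: 0.0
```

```bash
python3 -c "
from workcell import ticket
print(ticket.finish_job())"
```

```text
the job is handed in; nothing more can be done
None
```

I hooked the hanger into the ring and the weight into the hanger's loop, let each down until the spring carried it before release, and handed the job in at about 34 s; no verdict was returned, and the camera calls ran out before I could confirm that a slight sway of the chain had settled.

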